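Lock a board holder into the bayonet hooks of an inspection stand

ROBOT

A 6-joint arm with a two-finger parallel gripper is mounted at the origin on the work surface. World frame = base frame: x ahead of the robot, y to its left, z up, the work surface at z = 0. Lengths are in m, angles in rad, forces in N, time in s.
With the tool pointing down it reaches from about 0.275 to 0.825 m from the base axis. Payload 4.9 kg.
Tool frame: the origin (TCP) lies between the finger pads; the fingertips stand tip_reach ahead of it and the grasp point (between the pads) lies 11 mm behind it (tip_reach is the distance from the TCP to the fingertips, in m); z points along the fingers, y is the direction in which the jaws open and shut (so a half turn about z gives the same grasp; the last joint's range is limited). The gripper opens to 85 mm and grips with 20 to 120 N. Pads are 22 mm wide; open, the fingers measure 114 mm over their backs; the gripper's body (76 mm by 85 mm) begins 54 mm behind the grasp point. The pads swing forward as they close: fully open they stand 13 mm farther back than shut.
Start: joints at [-0.134, 0.326, -0.193, 1.052, 0, 1.437], TCP at [0.55, 0, 0.239] pointing down, gripper open.
Joint ranges: [-2.65, 2.65], [-0.97, 1.79], [-1.3, 1.35], [-1.93, 2.1], [-1.47, 1.37], [-3.14, 3.14]. Speed limits (rad/s): [2.57, 2.57, 3.14, 3.14, 3.14, 3.14].

INTERFACE

Orientations are given as a 3x3 rotation matrix whose columns are the frame's x, y, z axes.
In Python, from bench import sense, snapshot, close_job, tip_reach gives the robot as it stands.
- The arm moves only by the shell command python3 -m crank 'ROWS' [FORCE]. ROWS is JSON, one flat list of numbers, 7 for each row, row after row: the shift along the world's x, y, z in units of 30 mm (1.0 is 30 mm), then the turn, a rotation vector about the world's x, y, z in units of 5 degrees (1.0 is 5 degrees), then the opening, from 0 (shut) to 1 (fully open). A call has 1 to 10 rows; each row shifts and turns the commanded pose from where the row before left it; what a row does not reach is not made up. A row lasts 1/12 s, in which the tool goes at most 41.7 mm and 7.16 degrees, less where a joint would pass 70% of its speed; a pose out of reach is approached as far as the arm can. A call is refused whole if a number of a shift passes 1 or a number of a turn 1, either way. A call with a gripper value outside its range is refused whole. The fingers move at their own pace and stop on an object; FORCE is the grip in N (left out, the last holds). Time passes only in rows, so rows that do not move let the fingers close. It gives the time, the measured TCP pose, the force and the opening at its end, in the units of the state.
- sense(): the state, without advancing time (a new reading comes with each control period).
- snapshot(name): name is "scene" or "side" or "wrist"; returns a dict with "img" (480x640x3 uint8, red, green, blue), "fx", "fy", "cx", "cy" (pixels), "dist_coeffs" ([k1, k2, p1, p2, k3] as OpenCV has them; the pictures are not rectified), "R" (3x3) and "t" (3): a world point X has camera coordinates R X + t. Camera axes: x right, y down, z forward; pixel columns grow to the right and rows downward; lengths in m; the calibration is good to about 2 mm. A picture is of the moment at which its call begins. There is no depth.
- close_job(): hands the job in, once; it reports no verdict.
The state is a dict: "time_s": time; "q": joint angles; "qd": joint speeds; "joint_efforts": joint torques, N m; "position": TCP position; "eef_rot": TCP orientation; "wrist_force": force on the tool from outside, world axes, zero at the start; "moment": the same for the moment, N m; "gripper_width": opening from 0.0 (shut) to 1.0 (fully open).
Only numpy, scipy, OpenCV 4.12 (cv2) and the standard library are available. Lean on these libraries where they do the work, as an engineer would, in place of code of your own. Each camera call takes 0.05 s, during which the arm holds its last target.

TASK

Pick up the round board holder that has two lugs on its rim, and hang it on the inspection stand by lowering its lugs through the open mouths beside the two hooks. Then twist it clockwise (seen from above) under the hooks until both lugs drop fully into the locking notches, and let go. Leave the holder without lugs and the other things on the bench where they are.

Things in the scene. Friction and masses are not known exactly. Their poses are not given: they have to be found in the camera images.
- holder_center (a point): Round aluminium board holder WITH two lugs, loose, 0.2 to 0.42 kg, standing on the bench. Point on its upright axis 40 mm above its underside (half its 80 mm height). Bottom up: spigot 56 mm across, 22 mm tall, lower edge chamfered 5 mm; disc 104 mm across, 8 mm thick; grip bar. x along bar and lugs, z up. A half turn about z gives the same shape.
- holder_grip (a point): Good place to grasp the same holder: in its black upright grip bar, 64 mm along x, 20 mm wide along y, 50 mm tall (30 to 80 mm above the holder's underside). The point is on the axis, 64 mm above the underside, 24 mm above holder_center. Beside the bar lie small green boards, up to 4 mm above the disc.
- lug (a point): Tip of one of the holder's two lugs, on its +x side; the other is opposite (-x). Lugs stick out level from the disc's rim: 12 mm wide, 8 mm thick (22 to 30 mm above the underside), tips 72 mm from the axis.
- plain_center (a point): A bystander: a loose holder of the same make and sizes but WITHOUT lugs; point on its axis 40 mm above its underside. The two holders may have swapped places. Leave it where it is (40 mm at most).
- stand_top (a point): Fixed round grey inspection stand, 184 mm across the foot, 98 mm tall. Point on its upright axis level with the lug ledges, 80 mm above the bench; z up. Two equal bayonet hooks half a turn apart, 58 to 83 mm from the axis; notches lie on +x and -x, mouths 45 degrees counter-clockwise of them. holder_center is 18 mm above this point with lugs on the ledges, 12 mm with lugs in the notches.
- socket (a point): Centre of the mouth of the steel ring in the middle of the stand that centres the holder's spigot: inner diameter 60 mm, top 72 mm and floor 46 mm above the bench. Axes as stand_top.
- mouth (a point): Middle of one open mouth of the stand, on the flat ledge (80 mm above the bench), 66 mm from the stand's axis; the other is opposite. Lower the lugs here, holder x at +45 degrees (or -135) to the stand's x: about 9 degrees of play either way, between an upright cheek and the roof's edge. From here twist 45 degrees clockwise seen from above.
- roof (a point): Top of the steel roof of one hook, 98 mm above the bench, 6 mm thick (underside 92 mm: 4 mm of headroom over a lug on the ledge). It runs clockwise from the mouth over the notch to the end stop, from 59 mm outward; the other hook is opposite.
- notch (a point): Middle of the floor of one locking notch, on the stand's +x side under the roof, 66 mm from the axis, 74 mm above the bench, 6 mm below the ledge; the other is opposite. About 19 mm wide for the 12 mm lug; just past it an upright end stop. The lug drops in by its own weight or by lowering, once the holder's x lies along the stand's x.
- tape: A bystander: a ring-shaped tape roll lying flat, 96 mm across, 20 mm high; origin at the centre of its underside.
- driver: A bystander: a screwdriver with a red handle lying on the bench at the far side of the work, 190 mm long along its x axis, 26 mm high, origin under its middle.
- jar: A bystander: a closed amber jar, 60 mm in diameter, 85 mm tall; origin at the centre of its underside.
There are look-alikes about, which are no part of the job. What is shaped like the part that bears stand_top but purple or red is not meant.

How it is judged:
On the way, in this order (a step that is already met when the one before it is completed fails the run):
1. the holder hangs on the stand: centred, lugs in the mouths at the height of the ledges, not yet twisted (horizontal distance between holder_center and stand_top below 0.005 m and z of holder_center in the frame of stand_top between 0.015 and 0.0225 m and angle between the x axis of holder_center and the x axis of stand_top, either way round between 0.45 and 1.1 rad), for 0.1 s.
2. the lugs are down in the locking notches (horizontal distance between holder_center and stand_top below 0.005 m and z of holder_center in the frame of stand_top between 0.009 and 0.0145 m and angle between the x axis of holder_center and the x axis of stand_top, either way round below 0.12 rad), for 0.2 s.
At the end, for the whole second after the job is handed in: The lugged holder is at rest, level (within 0.06 rad) and released, centred on the stand within 5 mm, its lugs in line with the notches within 0.12 rad and fully down in them (holder_center 9 to 14.5 mm above stand_top) (all of step 2 and angle between holder_center's own z axis and vertical below 0.06 rad and linear speed of holder below 0.02 m/s and angular speed of holder below 0.1 rad/s and contact force between the fingers and holder below 0.1 N); the robot touches nothing.
It fails at once if the holder without lugs is pushed more than 40 mm from its place (distance of plain_center from where it was at the start of the episode above 0.04 m).
It fails at once if the tape roll is pushed more than 40 mm from its place (distance of tape from where it was at the start of the episode above 0.04 m).
It fails at once if the screwdriver is pushed more than 40 mm from its place (distance of driver from where it was at the start of the episode above 0.04 m).
It fails at once if the jar is pushed more than 40 mm from its place (distance of jar from where it was at the start of the episode above 0.04 m).
It also fails if it takes over 43 s, if anything falls off the work surface, if the arm or the gripper's body presses on something with over 40 N, if the wrist force passes 120 N, or if a joint passes its speed limit or range.

## Working session

There is one attempt and no reset: what is moved stays moved. The work goes in short steps, Python scripts to look and compute and a shell command to move; the robot and the scene stay as the last step left them, time stands still between calls to the robot, and variables do not carry over. Pictures are saved under pics/ and viewed, and the job is handed in when it is done.

```bash
ls; mkdir -p pics; python3 - <<'E'
from bench import sense,snapshot,tip_reach
import cv2
print(tip_reach, sense())
for n in ("scene","side"):
    s=snapshot(n); cv2.imwrite(f"pics/{n}0.png",s["img"][:,:,::-1]); print(n,{k:v for k,v in s.items() if k!="img"})
E
```

```text
pics
0.008 {'time_s': 0.0, 'q': array([-1.34178711e-01,  3.26962585e-01, -1.93577655e-01,  1.05198980e+00,
       -2.36158221e-05,  1.43660384e+00]), 'qd': array([-9.55902189e-04, -9.64975040e-05, -2.40522302e-04, -1.39590859e-03,
       -7.85033288e-04, -7.35195097e-04]), 'joint_efforts': array([-1.24197268e-03, -4.43398941e+01,  2.62443137e+01,  1.56443648e-02,
       -1.97191571e-04, -6.55614656e-06]), 'position': array([5.49437563e-01, 9.20403810e-05, 2.38493997e-01]), 'eef_rot': array([[-1.36187277e-05,  9.99998518e-01, -1.72129050e-03],
       [ 9.99999978e-01,  1.39776831e-05,  2.08526643e-04],
       [ 2.08550394e-04, -1.72128762e-03, -9.99998497e-01]]), 'wrist_force': array([0.97224374, 0.476076  , 0.05350437]), 'moment': array([0.0022835 , 0.05014085, 0.04074443]), 'gripper_width': 1.000726396953968}
scene {'fx': 544.6729312843416, 'fy': 544.6729312843416, 'cx': 312.4726643546694, 'cy': 243.91807741195825, 'dist_coeffs': array([-0.08698377,  0.        ,  0.        ,  0.        ,  0.        ]), 'R': array([[ 0.80369291,  0.59475658,  0.0185016 ],
       [ 0.33299801, -0.42377609, -0.84233375],
       [-0.49314301,  0.68313866, -0.5386386 ]]), 't': array([-0.49656725, -0.11282276,  1.30439036])}
side {'fx': 561.3791682491833, 'fy': 561.3791682491833, 'cx': 314.4712918567911, 'cy': 248.53738890942813, 'dist_coeffs': array([-0.09485362,  0.        ,  0.        ,  0.        ,  0.        ]), 'R': array([[ 0.99776782, -0.06675284,  0.00185412],
       [-0.03449707, -0.5390104 , -0.84159238],
       [ 0.05717807,  0.83964984, -0.54011001]]), 't': array([-0.60277208,  0.11499543,  1.24101564])}
```

View pics/scene0.png

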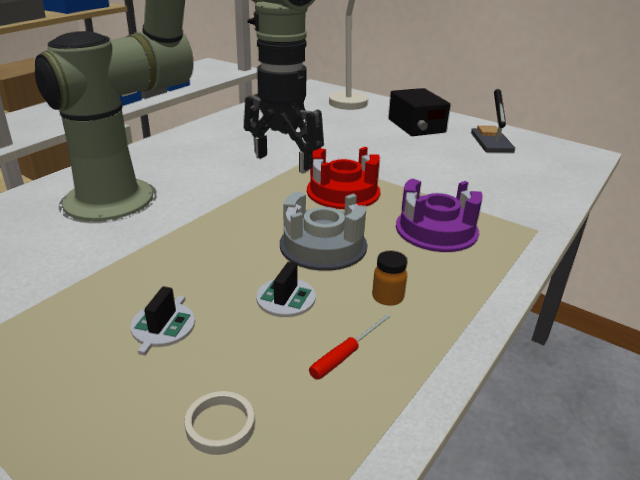

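View pics/side0.png

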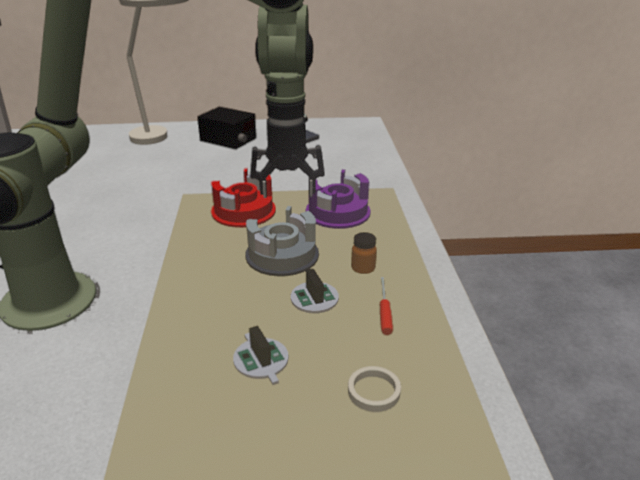

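The lugged holder is at scene (163,320) / side (261,355). The lugless one is at scene (286,295) / side (315,295). The grey stand is at scene (324,235) / side (282,245), with red and purple decoys behind it. I'll enlarge the crops to confirm.

```bash
cat > h.py <<'E'
import cv2,numpy as np
from bench import sense,snapshot
def crop(s,x0,y0,w,h,name,f):
    c=s["img"][y0:y0+h,x0:x0+w,::-1]
    c=cv2.resize(c,None,fx=f,fy=f,interpolation=cv2.INTER_CUBIC)
    # ticks every 10 px
    for x in range((x0+9)//10*10,x0+w,10):
        cv2.line(c,((x-x0)*f,0),((x-x0)*f,10 if x%50 else 25),(0,0,255),1)
        if x%20==0: cv2.putText(c,str(x),((x-x0)*f+2,22),0,.4,(0,0,255),1)
    for y in range((y0+9)//10*10,y0+h,10):
        cv2.line(c,(0,(y-y0)*f),(10,(y-y0)*f),(0,0,255),1)
        if y%20==0: cv2.putText(c,str(y),(12,(y-y0)*f+4),0,.4,(0,0,255),1)
    cv2.imwrite("pics/"+name,c)
def K(s): return np.array([[s["fx"],0,s["cx"]],[0,s["fy"],s["cy"]],[0,0,1.]])
def back(s,uv,z):
    uv=np.array(uv,float).reshape(-1,1,2)
    n=cv2.undistortPoints(uv,K(s),s["dist_coeffs"]).reshape(-1,2)
    d=np.c_[n,np.ones(len(n))]@s["R"]; o=-s["R"].T@s["t"]
    return o+d*((z-o[2])/d[:,2])[:,None]
def proj(s,X):
    return cv2.projectPoints(np.array(X,float).reshape(-1,1,3),cv2.Rodrigues(s["R"])[0],s["t"],K(s),s["dist_coeffs"])[0].reshape(-1,2)
E
python3 - <<'E'
from h import *
s=snapshot("scene"); crop(s,115,270,100,95,"a1.png",6); crop(s,270,180,110,95,"a3.png",6)
s=snapshot("side"); crop(s,220,310,100,90,"a2.png",6); crop(s,230,195,100,85,"a4.png",6)
E
```

```text
(no output)
```

View pics/a1.png

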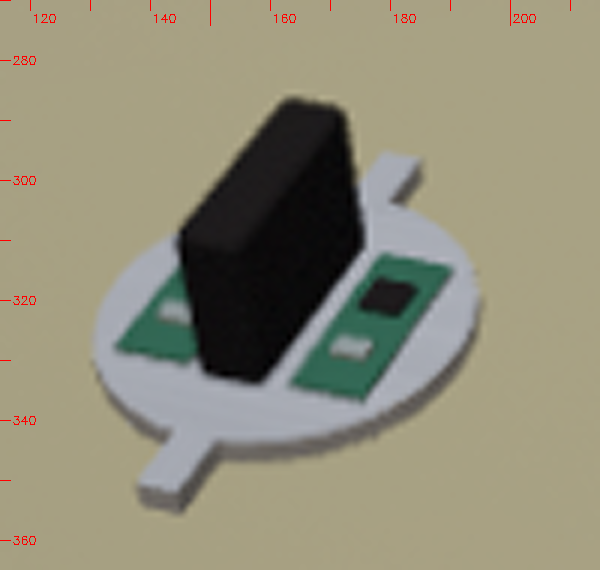

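View pics/a2.png

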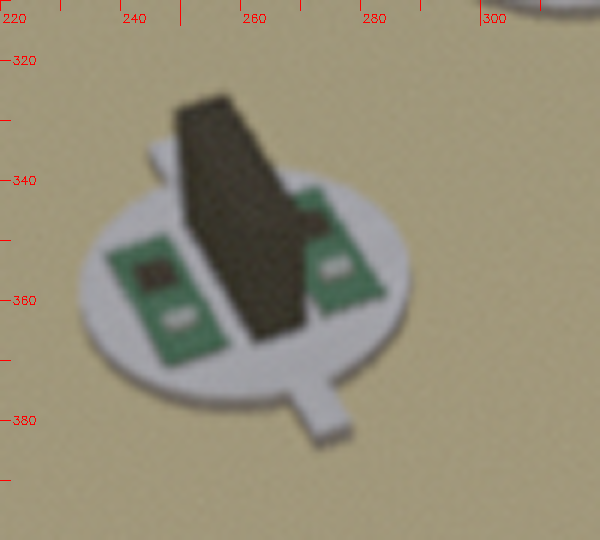

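View pics/a3.png

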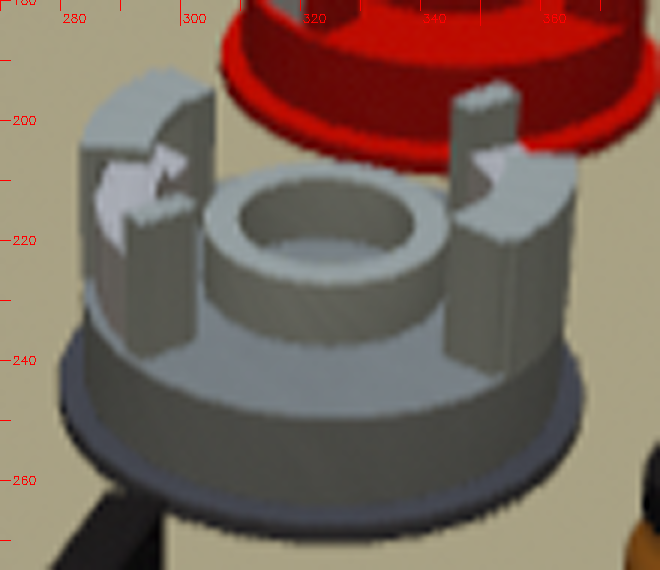

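View pics/a4.png

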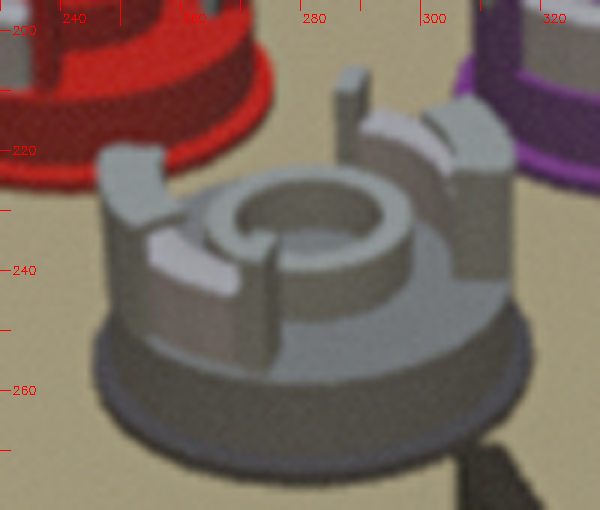

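Confirmed: the lugs show at scene (141,352)/(183,296) and side (275,382)/(248,334). Next I measure the holder and the stand.

```bash
python3 - <<'E'
from h import *
sc=snapshot("scene"); sd=snapshot("side")
def P(o,f,pts): return [(o[0]+a/f,o[1]+b/f) for a,b in pts]
# holder lug tips top z=.03
A=back(sc,P((115,270),6,[(138,482),(183,496),(383,152),(423,161)]),.03)
print("scene lug corners\n",A.round(4)); n=A[:2].mean(0);f=A[2:].mean(0)
print("ctr",(n+f)/2,"len",np.linalg.norm(n-f),"ang",np.degrees(np.arctan2(*(f-n)[1::-1])))
B=back(sd,P((220,310),6,[(318,438),(352,424)]),.03);print("side near lug\n",B.round(4),B.mean(0))
# bar top z=.08
C=back(sc,P((115,270),6,[(178,236),(243,252),(343,110),(288,97)]),.08);print("bar top scene",C.round(4),C.mean(0))
# disc fit via colour not needed: ellipse extremes side z~.03
D=back(sd,P((220,310),6,[(80,285),(410,275)]),.03);print("disc side",D.mean(0).round(4), np.linalg.norm(D[0]-D[1]))
D=back(sc,P((115,270),6,[(93,335),(481,305)]),.03);print("disc scene",D.mean(0).round(4), np.linalg.norm(D[0]-D[1]))
# stand ring
for nm,s,o,pts in (("scene",sc,(270,180),[(203,222),(450,222),(326,157),(326,287)]),("scene in",sc,(270,180),[(238,223),(415,223),(327,179),(327,260)]),("side",sd,(230,195),[(203,222),(413,214),(308,165),(308,270)]),("side in",sd,(230,195),[(234,222),(383,210)])):
    E=back(s,P(o,6,pts),.072); print(nm,E.round(4).tolist(),E[:2].mean(0).round(4))
E
```

```text
scene lug corners
 [[ 0.5124 -0.3084  0.03  ]
 [ 0.5255 -0.3045  0.03  ]
 [ 0.4586 -0.1765  0.03  ]
 [ 0.4709 -0.1722  0.03  ]]
ctr [ 0.49184367 -0.24037905  0.03      ] len 0.14275289595812252 ang 112.32048496845677
side near lug
 [[ 0.5093 -0.3102  0.03  ]
 [ 0.5195 -0.3052  0.03  ]] [ 0.51438955 -0.30769523  0.03      ]
bar top scene [[ 0.4965 -0.2727  0.08  ]
 [ 0.5146 -0.2665  0.08  ]
 [ 0.4892 -0.2106  0.08  ]
 [ 0.473  -0.2159  0.08  ]] [ 0.493307   -0.24142224  0.08      ]
disc side [ 0.487  -0.2416  0.03  ] 0.10323103942358139
disc scene [ 0.494  -0.2427  0.03  ] 0.10403824947266122
scene [[0.5077, 0.1174, 0.072], [0.5728, 0.169, 0.072], [0.5137, 0.1801, 0.072], [0.5647, 0.1084, 0.072]] [0.5403 0.1432 0.072 ]
scene in [[0.5173, 0.1241, 0.072], [0.564, 0.1611, 0.072], [0.5231, 0.1675, 0.072], [0.555, 0.1227, 0.072]] [0.5406 0.1426 0.072 ]
side [[0.4914, 0.1434, 0.072], [0.5758, 0.1442, 0.072], [0.5342, 0.1863, 0.072], [0.5328, 0.1041, 0.072]] [0.5336 0.1438 0.072 ]
side in [[0.5038, 0.1426, 0.072], [0.5638, 0.1481, 0.072]] [0.5338 0.1453 0.072 ]
```

```bash
python3 - <<'E'
from h import *
sc=snapshot("scene"); sd=snapshot("side")
def P(o,f,pts): return [(o[0]+a/f,o[1]+b/f) for a,b in pts]
for nm,s,o,c,pts in (("scene",sc,(270,180),(.5404,.1430),dict(Lmouth=[(80,147),(155,150)],Rmouth=[(510,152),(577,155)],Rend=[(450,218),(510,242)])),
  ("side",sd,(230,195),(.5337,.1443),dict(Lmouth=[(122,226),(188,212)],Lend=[(97,148),(163,148)],Rmouth=[(423,110),(478,95)],Rend=[(453,170),(515,170)]))):
  for k,p in pts.items():
    E=back(s,P(o,6,p),.098)[:,:2]-c
    print(nm,k,np.degrees(np.arctan2(E[:,1],E[:,0])).round(1),np.linalg.norm(E,axis=1).round(4))
E
```

```text
scene Lmouth [-145.  -144.4] [0.0827 0.0577]
scene Rmouth [40.  38.1] [0.0604 0.0826]
scene Rend [-10.9  -8.4] [0.0562 0.0795]
side Lmouth [-147.7 -142. ] [0.085  0.0592]
side Lend [169.1 165.9] [0.0853 0.0591]
side Rmouth [38.9 35.1] [0.0619 0.0872]
side Rend [-10.5  -8.5] [0.0588 0.0832]
```

```bash
python3 - <<'E'
from h import *
s=snapshot("wrist"); cv2.imwrite("pics/w0.png",s["img"][:,:,::-1]); print(s["R"],s["t"], -s["R"].T@s["t"],s["fx"],s["dist_coeffs"])
print(proj(s,[[.537,.144,.072],[.49,-.241,.03]]))
E
```

```text
[[ 9.99999842e-01  1.71935724e-04  5.35192641e-04]
 [ 1.24630188e-05 -9.58622699e-01  2.84679683e-01]
 [ 5.61994421e-04 -2.84679631e-01 -9.58622549e-01]] [-0.54944296 -0.03627108  0.37888098] [0.5492304  0.07318389 0.37382355] 336.8663703110174 [-0.03821953  0.          0.          0.          0.        ]
[[298.85938218  50.61784628]
 [266.81453351 402.54626339]]
```

View pics/w0.png

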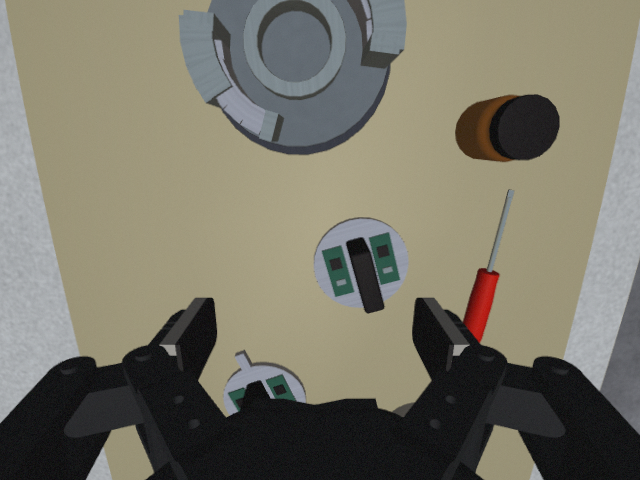

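The wrist view shows the stand partly cut off, with its ring centre near (296,42), the plain holder at (361,262), and the lugged holder at (262,390). I'll move 60 mm towards the stand for a near-overhead look.

```bash
python3 -m crank '[0,1,0,0,0,0,1, 0,1,0,0,0,0,1, 0,0,0,0,0,0,1, 0,0,0,0,0,0,1]'; python3 - <<'E'
from h import *
s=snapshot("wrist"); crop(s,130,20,320,240,"w1.png",2)
print(sense()["position"],proj(s,[[.537,.144,.072]]))
np.savez("w1.npz",**s)
E
```

```text
time_s: 0.78
position: [0.5499, 0.0611, 0.2393]
eef_rot: [[-0.003, 1.0, -0.0], [1.0, 0.003, -0.0], [-0.0, -0.0, -1.0]]
wrist_force: [-0.3, -0.2, -0.0]
gripper_width: 1.0
[0.54997264 0.06025267 0.23927099] [[299.9011833  129.08359729]]
```

View pics/w1.png

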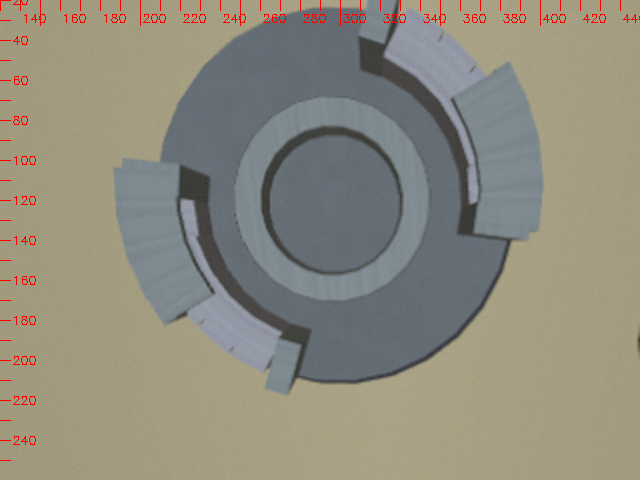

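```bash
python3 - <<'E'
from h import *
s=np.load("w1.npz")
def P(pts,o=(130,20),f=2): return [(o[0]+a/f,o[1]+b/f) for a,b in pts]
E=back(s,P([(235,198),(429,198),(332,97),(332,300),(262,200),(402,200),(332,127),(332,272)]),.072)
print(E.round(4)); c=E[:4].mean(0)[:2]; print(c,E[4:].mean(0)[:2])
for k,p in dict(Rm=[(453,98),(509,63)],Re=[(473,233),(527,240)],Lm=[(214,293),(165,324)],Le=[(179,163),(115,168)],Lc=[(279,337),(265,388)],Rc=[(385,42),(398,3)]).items():
    E=back(s,P(p),.098)[:,:2]-c
    print(k,E.round(4).tolist(),np.degrees(np.arctan2(E[:,1],E[:,0])).round(1),np.linalg.norm(E,axis=1).round(4))
print("stand center at ledge from roof corners")
E
python3 - <<'E'
# scene/side triangulation of ring centre & holder
import sys; sys.path.insert(0,'.')
from h import *
from scipy.optimize import least_squares
sc=snapshot("scene"); sd=snapshot("side"); w=np.load("w1.npz")
def res(X,obs): return np.concatenate([(proj(s,X)[0]-uv)/s["fx"]*r for s,uv,r in obs])*1000
ring=[(sc,(270+326.5/6,180+222/6),1.2),(sd,(230+308/6,195+218/6),1.2),(w,(296,119.5),.3)]
r=least_squares(res,[.537,.144,.072],args=(ring,)); print("ring",r.x,r.fun.round(2))
E
```

```text
[[0.4925 0.1522 0.072 ]
 [0.5749 0.1523 0.072 ]
 [0.5342 0.1916 0.072 ]
 [0.5333 0.1095 0.072 ]
 [0.504  0.1514 0.072 ]
 [0.5635 0.1515 0.072 ]
 [0.5341 0.1802 0.072 ]
 [0.5334 0.1215 0.072 ]]
[0.53372638 0.15141647] [0.53373415 0.15113952]
Rm [[0.047, 0.0351], [0.0674, 0.0473]] [36.7 35. ] [0.0587 0.0824]
Re [[0.0566, -0.0136], [0.0781, -0.0161]] [-13.5 -11.7] [0.0582 0.0797]
Lm [[-0.0466, -0.037], [-0.0674, -0.0494]] [-141.5 -143.8] [0.0595 0.0836]
Le [[-0.0573, 0.0121], [-0.0822, 0.0105]] [168.1 172.7] [0.0585 0.0829]
Lc [[-0.021, -0.0547], [-0.0275, -0.076]] [-111.  -109.9] [0.0586 0.0808]
Rc [[0.0214, 0.054], [0.026, 0.067]] [68.4 68.8] [0.0581 0.0718]
stand center at ledge from roof corners
ring [0.5336672  0.15230141 0.06608058] [-0.21 -0.5   0.17  0.61  0.22 -0.19]
```

The wrist view puts the ring centre at (296,119), the roof mouth edges at about 36.6° and the cheeks at about 69°. So the mouth centre is at about 52.7° and the stand's yaw is about 7.5°. The three cameras disagree on absolute position by up to 7 mm, so I'll check the fit differentially once the holder is in hand. Next I move above the lugged holder, whose bar lies at about 112.7°.

```bash
python3 -m crank '[-0.2,-1,0,0,0,0.45,1, -0.2,-1,0,0,0,0.45,1, -0.2,-1,0,0,0,0.45,1, -0.2,-1,0,0,0,0.45,1, -0.2,-1,0,0,0,0.45,1, -0.2,-1,0,0,0,0.45,1, -0.2,-1,0,0,0,0.45,1, -0.2,-1,0,0,0,0.45,1, -0.2,-1,0,0,0,0.45,1, -0.2,-1,0,0,0,0.5,1]'
python3 -m crank '[0,-0.05,-0.5,0,0,0,1, 0,0,-1,0,0,0,1, 0,0,-1,0,0,0,1,0,0,-0.6,0,0,0,1,0,0,0,0,0,0,1,0,0,0,0,0,0,1]'
python3 - <<'E'
from h import *
s=sense();print(s["position"],s["eef_rot"].round(3).tolist())
a=snapshot("scene"); crop(a,80,200,160,180,"b1.png",3)
a=snapshot("side"); crop(a,180,240,160,150,"b2.png",4)
cv2.imwrite("pics/b3.png",snapshot("wrist")["img"][:,:,::-1])
E
```

```text
time_s: 1.77
position: [0.489, -0.2425, 0.2394]
eef_rot: [[-0.387, 0.922, 0.0], [0.922, 0.387, -0.0], [-0.0, -0.0, -1.0]]
wrist_force: [0.3, 0.2, 0.0]
gripper_width: 1.001
time_s: 2.27
position: [0.489, -0.2419, 0.1457]
eef_rot: [[-0.385, 0.923, -0.002], [0.923, 0.385, 0.001], [0.002, -0.001, -1.0]]
wrist_force: [0.5, -0.7, 0.8]
gripper_width: 1.004
[ 0.48898546 -0.24187696  0.1457472 ] [[-0.385, 0.923, -0.002], [0.923, 0.385, 0.001], [0.002, -0.001, -1.0]]
```

View pics/b1.png

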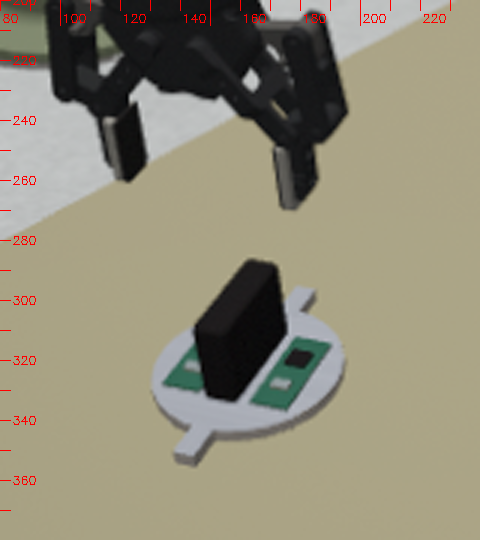

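View pics/b2.png

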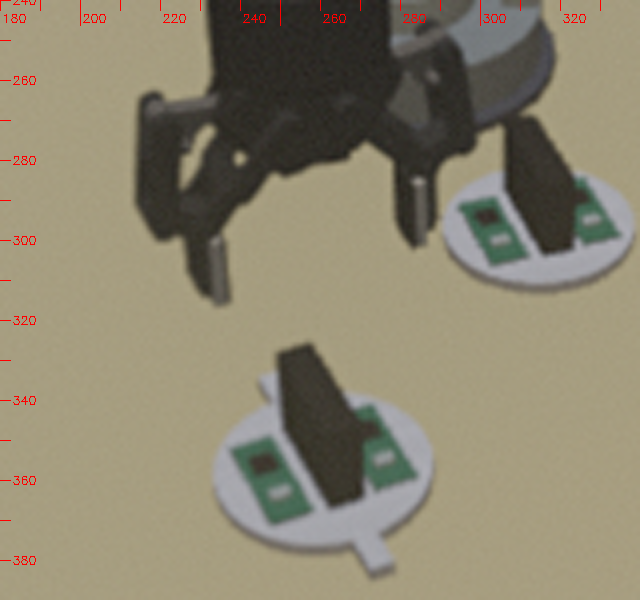

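View pics/b3.png

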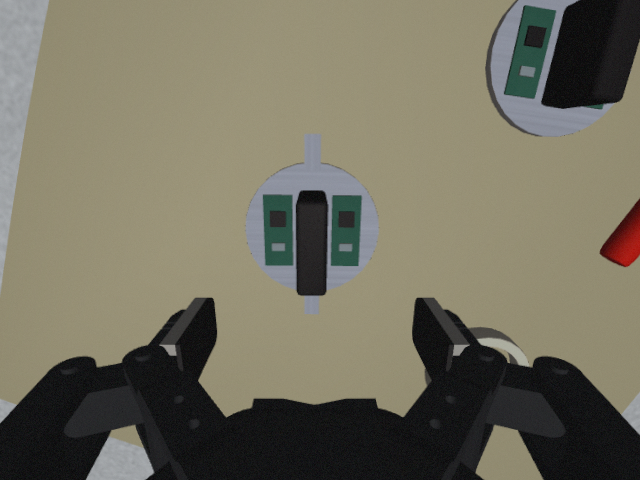

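The wrist view shows the bar upright at column 312, centred between the jaws, with lug tips at (313,133) and (312,314). The yaw is right. I'll measure the holder in the wrist camera, and also check the stand from the same camera frame.

```bash
python3 - <<'E'
from h import *
s=snapshot("wrist"); st=sense(); R=st["eef_rot"];p=st["position"]
E=back(s,[(246,228),(380,228),(313,133),(312,314)],.03)
print(E.round(4)); c1=E[:2].mean(0); c2=E[2:].mean(0); print(c1,c2,np.linalg.norm(E[0]-E[1]),np.linalg.norm(E[2]-E[3]))
for c in(c1,c2): print("tool frame xy",(R.T@(c-p)).round(4))
E
```

```text
[[ 0.4391 -0.2553  0.03  ]
 [ 0.5349 -0.2152  0.03  ]
 [ 0.4599 -0.1704  0.03  ]
 [ 0.5149 -0.3043  0.03  ]]
[ 0.48699626 -0.23525534  0.03      ] [ 0.48738928 -0.23735136  0.03      ] 0.10385419419831532 0.14478812817408274
tool frame xy [ 0.0085 -0.0012  0.118 ]
tool frame xy [ 0.0064 -0.0016  0.118 ]
```

```bash
python3 -m crank '[0,0,-0.8,0,0,0,1, 0,0,-0.8,0,0,0,1, 0,0,-0.8,0,0,0,1, 0,0,-0.6,0,0,0,1, 0,0,0,0,0,0,0.6, 0,0,0,0,0,0,0, 0,0,0,0,0,0,0, 0,0,0,0,0,0,0, 0,0,0,0,0,0,0, 0,0,0,0,0,0,0]' 60
python3 -m crank '[0,0,0,0,0,0,0,0,0,0,0,0,0,0,0,0,0,0,0,0,0]' 60
python3 - <<'E'
from h import *
a=snapshot("side"); crop(a,180,240,160,150,"c2.png",4)
E
```

```text
time_s: 3.3
position: [0.4909, -0.2423, 0.0576]
eef_rot: [[-0.387, 0.922, 0.002], [0.922, 0.387, -0.002], [-0.002, 0.001, -1.0]]
wrist_force: [-1.3, -0.5, 4.2]
gripper_width: 0.222
time_s: 3.55
position: [0.4909, -0.2422, 0.0576]
eef_rot: [[-0.387, 0.922, 0.002], [0.922, 0.387, -0.002], [-0.002, 0.001, -1.0]]
wrist_force: [-1.2, -1.6, 7.2]
gripper_width: 0.22
```

View pics/c2.png

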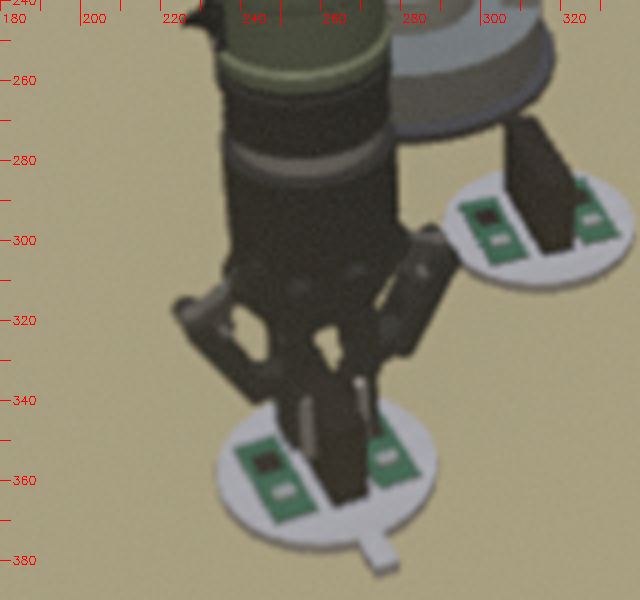

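The bar is gripped (opening 0.22), and both lugs and disc look undisturbed. I lift 150 mm, then check.

```bash
python3 -m crank '[0,0,0.3,0,0,0,0, 0,0,0.7,0,0,0,0, 0,0,1,0,0,0,0, 0,0,1,0,0,0,0, 0,0,1,0,0,0,0, 0,0,1,0,0,0,0, 0,0,0,0,0,0,0]'
python3 -m crank '[0.04,0.5,0,0,0,-0.6,0, 0.12,1,0,0,0,-0.9,0, 0.12,1,0,0,0,-0.9,0, 0.12,1,0,0,0,-0.9,0, 0.12,1,0,0,0,-0.9,0, 0.12,1,0,0,0,-0.9,0, 0.12,1,0,0,0,-0.9,0, 0.12,1,0,0,0,-0.9,0, 0.12,1,0,0,0,-0.9,0, 0.12,1,0,0,0,-0.9,0]'
python3 -m crank '[0.12,1,0,0,0,-0.9,0, 0.12,1,0,0,0,-0.9,0, 0.12,1,0,0,0,-0.9,0, 0.05,0.35,0,0,0,-0.6,0, 0,0,0,0,0,0,0, 0,0,0,0,0,0,0]'
python3 - <<'E'
from h import *
s=sense();print(s["position"],s["eef_rot"].round(3).tolist(), s["q"].round(2))
a=snapshot("scene"); crop(a,260,120,130,150,"d1.png",4);np.savez("d1.npz",**a)
a=snapshot("side"); crop(a,220,130,130,150,"d2.png",4);np.savez("d2.npz",**a)
E
```

```text
time_s: 4.18
position: [0.4926, -0.2431, 0.2127]
eef_rot: [[-0.387, 0.922, 0.008], [0.922, 0.387, -0.005], [-0.008, 0.005, -1.0]]
wrist_force: [1.3, -0.2, -2.1]
gripper_width: 0.224
time_s: 5.02
position: [0.5227, 0.0451, 0.2056]
eef_rot: [[0.358, 0.934, -0.002], [0.934, -0.358, 0.0], [-0.0, -0.002, -1.0]]
wrist_force: [0.6, -0.3, -2.2]
gripper_width: 0.224
time_s: 5.52
position: [0.535, 0.1444, 0.2054]
eef_rot: [[0.603, 0.798, -0.002], [0.798, -0.603, -0.001], [-0.002, -0.001, -1.0]]
wrist_force: [0.1, -0.7, -2.7]
gripper_width: 0.224
[0.53499288 0.14436111 0.20543745] [[0.603, 0.798, -0.002], [0.798, -0.603, -0.001], [-0.002, -0.001, -1.0]] [ 0.13  0.36 -0.23  0.98 -0.    2.35]
```

View pics/d1.png

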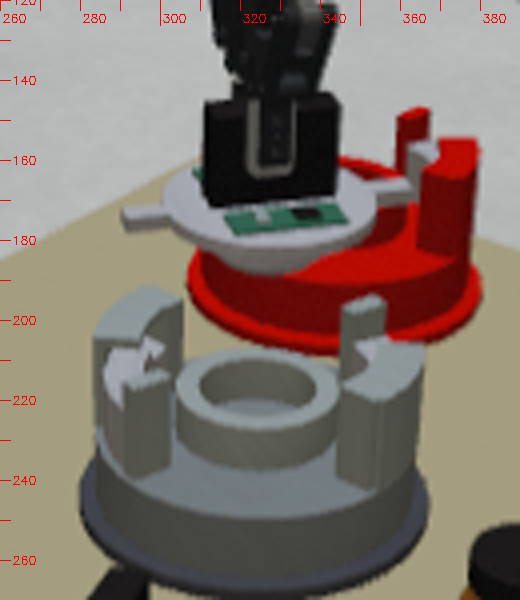

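View pics/d2.png

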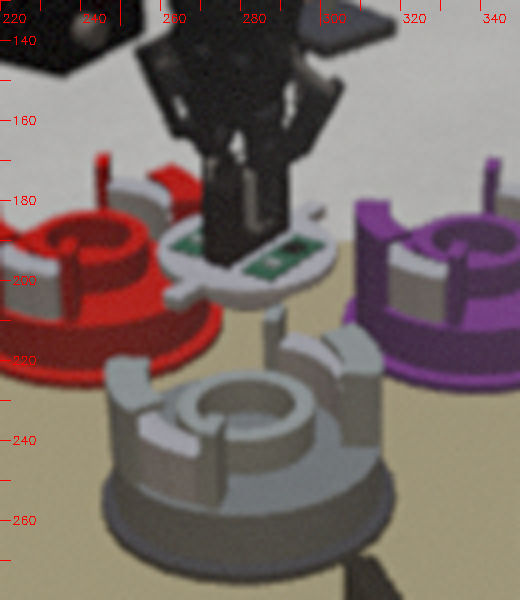

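```bash
cat >> h.py <<'E'
from scipy.optimize import least_squares
T=np.linspace(0,2*np.pi,361)
def circ(c,r,z): return np.c_[c[0]+r*np.cos(T),c[1]+r*np.sin(T),0*T+z]
def fitdisc(s,ul,ur,vb,ztop,zbot,r):
    def f(c):
        a=proj(s,circ(c,r,ztop)); b=proj(s,circ(c,r,zbot))
        return [a[:,0].min()-ul,a[:,0].max()-ur,b[:,1].max()-vb]
    q=least_squares(f,[.535,.145]); return q.x,q.fun
E
python3 - <<'E'
from h import *
sc=np.load("d1.npz");sd=np.load("d2.npz")
z=.2054-.0576
print("scene disc",fitdisc(sc,260+161/4,260+378/4,120+252/4,z+.030,z+.022,.052))
print("side disc",fitdisc(sd,220+158/4,220+337/4,130+306/4,z+.030,z+.022,.052))
# stand: ring outer r? 41 ; top z .072; use ring and roof
print("scene ring",fitdisc(sc,260+175/4,260+342/4,120+430/4,.072,.072,.041))
print("side ring",fitdisc(sd,220+179/4,220+316/4,130+442/4,.072,.072,.041))
E
```

```text
scene disc (array([0.53772939, 0.15096081]), array([ 0.10048167, -0.10100047,  0.01856674]))
side disc (array([0.53786177, 0.14040663]), array([-0.18608937,  0.18626994, -0.02592386]))
scene ring (array([0.54080329, 0.14302782]), array([ 0.51406394, -0.5157178 ,  0.0615817 ]))
side ring (array([0.53482533, 0.14276267]), array([ 0.10108612, -0.10116433,  0.00956149]))
```

```bash
python3 -m crank '[0,0,-0.6,0,0,0,0, 0,0,-0.6,0,0,0,0, 0,0,-0.6,0,0,0,0, 0,0,-0.4,0,0,0,0, 0,0,0,0,0,0,0, 0,0,0,0,0,0,0]'
python3 - <<'E'
from h import *
s=sense();print(s["position"],s["eef_rot"].round(3).tolist(), s["wrist_force"])
a=snapshot("scene"); crop(a,270,150,110,110,"e1.png",5);np.savez("e1.npz",**a)
a=snapshot("side"); crop(a,230,160,110,110,"e2.png",5);np.savez("e2.npz",**a)
E
```

```text
time_s: 6.12
position: [0.5353, 0.1429, 0.1399]
eef_rot: [[0.606, 0.795, -0.002], [0.795, -0.606, -0.0], [-0.001, -0.001, -1.0]]
wrist_force: [-0.3, -0.4, -1.7]
gripper_width: 0.224
[0.53529649 0.14286183 0.13986264] [[0.606, 0.795, -0.002], [0.795, -0.606, -0.0], [-0.001, -0.001, -1.0]] [-0.27016221 -0.36499121 -1.66778777]
```

View pics/e1.png

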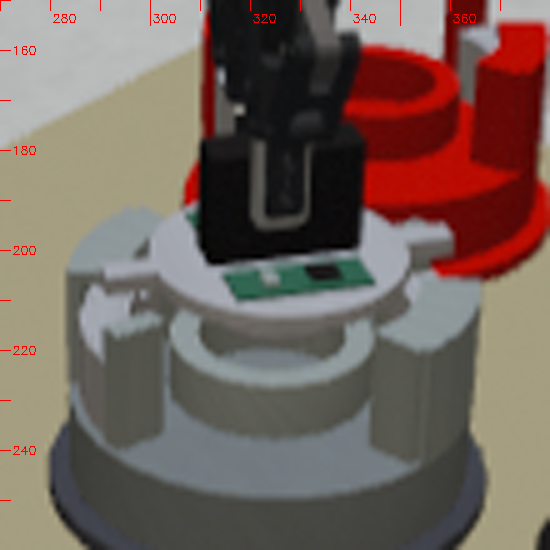

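View pics/e2.png

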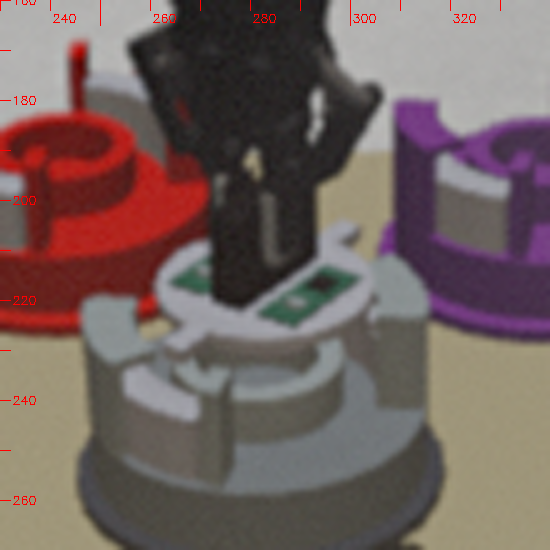

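```bash
python3 - <<'E'
from h import *
sc=np.load("e1.npz");sd=np.load("e2.npz")
z=.1399-.0576
print("scene disc",fitdisc(sc,270+149/5,270+411/5,150+320/5,z+.030,z+.022,.052))
print("side disc",fitdisc(sd,230+156/5,230+375/5,160+342/5,z+.030,z+.022,.052))
# stand ring (full) from d-images, refined with several
print("scene ring",fitdisc(sc,270+168/5,270+375/5,150+388/5,.072,.072,.041))
print("side ring",fitdisc(sd,230+175/5,230+346/5,160+398/5,.072,.072,.041))
# stand base foot r=.092 z=0 and body
c=(.5353,.1429)
for nm,s,o in(("scene",sc,(270,150)),("side",sd,(230,160))):
    im=s["img"][:,:,::-1].copy()
    im=cv2.resize(im[o[1]:o[1]+110,o[0]:o[0]+110],None,fx=6,fy=6,interpolation=cv2.INTER_CUBIC)
    b={"scene":(.5403,.1430),"side":(.5337,.1435)}[nm]
    ax=np.array([.606,.795])
    def dr(X,col): cv2.polylines(im,[(((proj(s,X)-o)+.5)*6).round().astype(int)],False,col,1,cv2.LINE_AA)
    dr(circ(b,.041,.072),(0,255,255)); dr(circ(b,.030,.072),(0,255,255))
    d=fitdisc(sc,270+149/5,270+411/5,150+320/5,z+.030,z+.022,.052)[0] if nm=="scene" else fitdisc(sd,230+156/5,230+375/5,160+342/5,z+.030,z+.022,.052)[0]
    dr(circ(d,.052,z+.03),(0,0,255)); dr(circ(d,.052,z+.022),(255,0,0))
    n=np.array([-ax[1],ax[0]])
    q=[np.r_[d+ax*a+n*w,z+.03] for a,w in((-.072,.006),(-.072,-.006),(.072,-.006),(.072,.006),(-.072,.006))]; dr(q,(0,255,0))
    cv2.imwrite(f"pics/f_{nm}.png",im)
E
```

```text
scene disc (array([0.53761645, 0.15011181]), array([ 0.01653518, -0.01660843,  0.00265587]))
side disc (array([0.53915248, 0.15468854]), array([ 0.12544136, -0.12557604,  0.01571879]))
scene ring (array([0.54046241, 0.14237932]), array([ 0.33414674, -0.33521378,  0.04002721]))
side ring (array([0.53543933, 0.14673742]), array([ 0.11866633, -0.11870659,  0.01122789]))
```

View pics/f_scene.png

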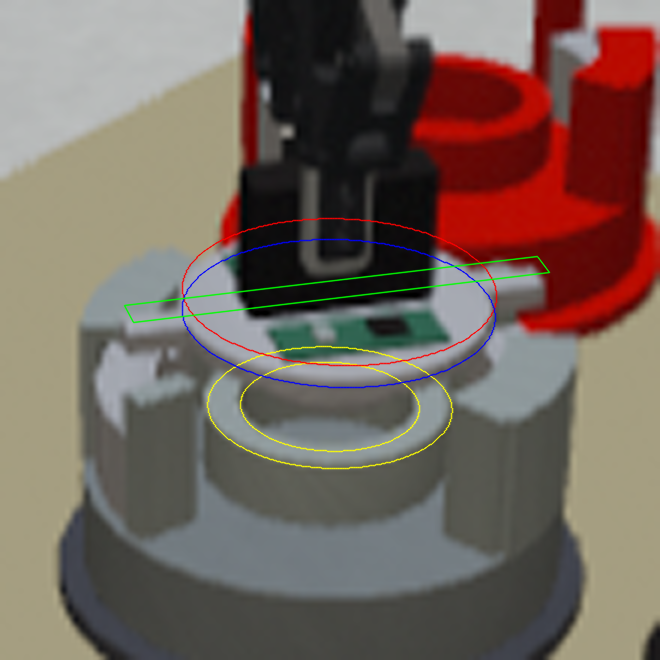

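View pics/f_side.png

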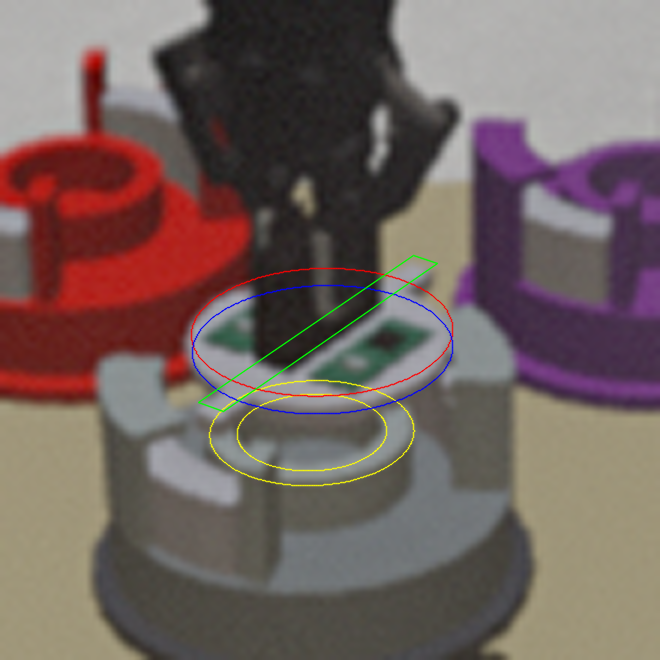

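The fitted discs sit about 2 px too high: the green lugs are above the real ones at scene zoom (128,325) and (545,283). I'll zoom in to read the points better.

```bash
python3 - <<'E'
from h import *
sc=np.load("e1.npz");sd=np.load("e2.npz")
crop(sc,282,185,80,50,"g1.png",10); crop(sd,255,195,60,52,"g2.png",11)
E
```

View pics/g1.png

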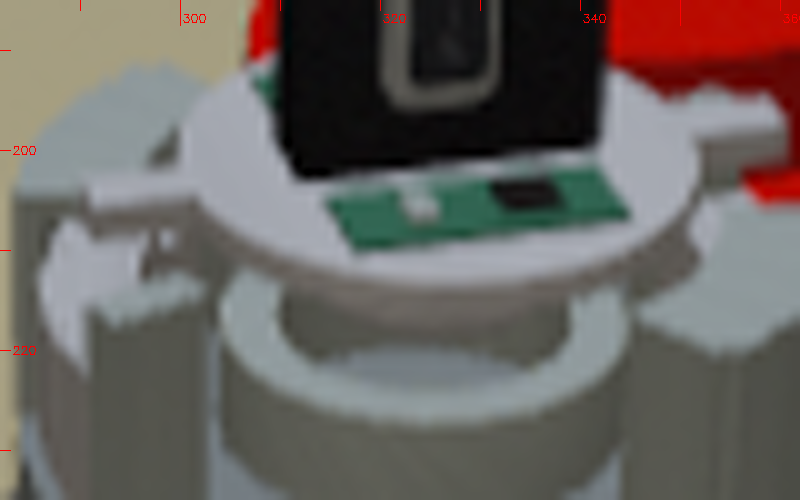

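View pics/g2.png

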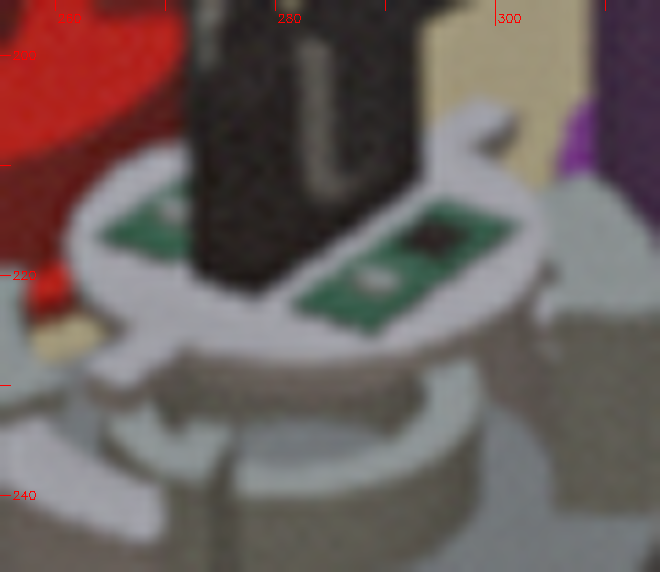

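```bash
python3 - <<'E'
from h import *
sc=np.load("e1.npz");sd=np.load("e2.npz")
z=.1399-.0576+.03
for nm,s,o,f,tips,rim,b in (("scene",sc,(282,185),10,[(92,194),(778,110)],(181,700,280),(.5404,.1430)),("side",sd,(255,195),11,[(105,379),(502,109)],(63,550,360),(.5337,.1440))):
    for zz in (z,):
        E=back(s,[(o[0]+a/f,o[1]+c/f) for a,c in tips],zz); m=E.mean(0)[:2]; d=E[1]-E[0]
        r=fitdisc(s,o[0]+rim[0]/f,o[0]+rim[1]/f,o[1]+rim[2]/f,zz,zz,.052)
        print(nm,"lugmid",m.round(4),"len",np.linalg.norm(d).round(4),"ang",np.degrees(np.arctan2(d[1],d[0])).round(1),"rim",r[0].round(4),np.round(r[1],2),"rel to ring",(m-b).round(4),(r[0]-b).round(4))
E
```

```text
scene lugmid [0.5439 0.1416] len 0.1418 ang 52.9 rim [0.5435 0.142 ] [-0.44  0.44 -0.07] rel to ring [ 0.0035 -0.0014] [ 0.0031 -0.001 ]
side lugmid [0.5393 0.1436] len 0.1429 ang 52.1 rim [0.5384 0.1442] [ 0.22 -0.22  0.03] rel to ring [ 0.0056 -0.0004] [0.0047 0.0002]
```

Both cameras agree the holder sits about 4 mm too far in +x relative to the ring, and about 1 to 2 mm low in y. I correct that and lower to the socket rim while watching the force.

```bash
python3 -m crank '[-0.15,0.06,0,0,0,0,0, 0,0,-0.15,0,0,0,0, 0,0,-0.15,0,0,0,0, 0,0,0,0,0,0,0, 0,0,0,0,0,0,0]'
python3 - <<'E'
from h import *
a=snapshot("scene"); crop(a,282,185,80,50,"i1.png",10);np.savez("e1.npz",**a)
a=snapshot("side"); crop(a,255,195,60,52,"i2.png",11);np.savez("e2.npz",**a)
E
```

```text
time_s: 6.63
position: [0.5311, 0.1458, 0.131]
eef_rot: [[0.605, 0.796, -0.001], [0.796, -0.605, -0.0], [-0.001, -0.0, -1.0]]
wrist_force: [-0.3, 1.0, -2.0]
gripper_width: 0.227
```

View pics/i1.png

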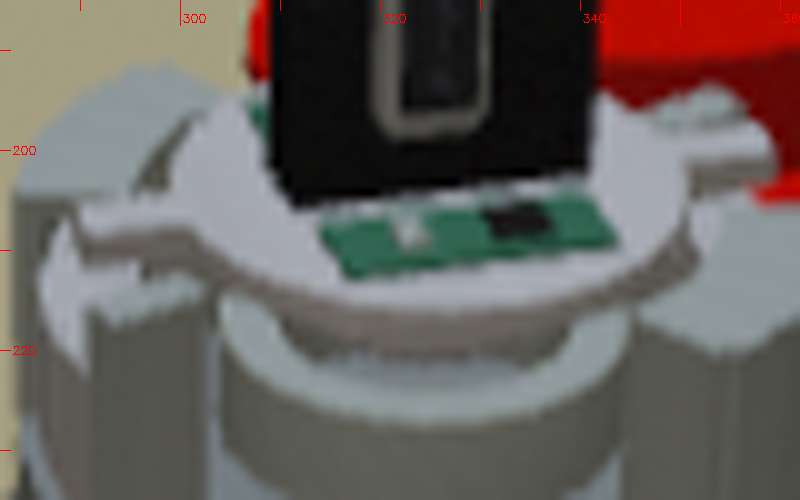

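View pics/i2.png

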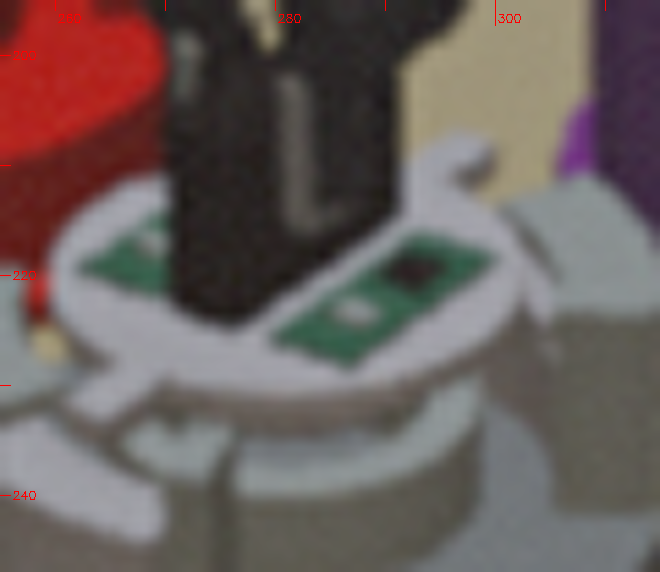

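```bash
python3 - <<'E'
from h import *
sc=np.load("e1.npz");sd=np.load("e2.npz")
z=.1310-.0576+.03
for nm,s,o,f,tips,rim,b in (("scene",sc,(282,185),10,[(80,217),(767,142)],(172,690,307),(.5404,.1430)),("side",sd,(255,195),11,[(84,409),(479,141)],(48,525,393),(.5337,.1440))):
    for zz in (z,):
        E=back(s,[(o[0]+a/f,o[1]+c/f) for a,c in tips],zz); m=E.mean(0)[:2]; d=E[1]-E[0]
        r=fitdisc(s,o[0]+rim[0]/f,o[0]+rim[1]/f,o[1]+rim[2]/f,zz,zz,.052)
        print(nm,"lugmid",m.round(4),"len",np.linalg.norm(d).round(4),"ang",np.degrees(np.arctan2(d[1],d[0])).round(1),"rim",r[0].round(4),np.round(r[1],2),"rel to ring",(m-b).round(4),(r[0]-b).round(4))
E
```

```text
scene lugmid [0.5393 0.1444] len 0.1419 ang 51.3 rim [0.5392 0.1452] [-0.27  0.27 -0.04] rel to ring [-0.0011  0.0014] [-0.0012  0.0022]
side lugmid [0.5343 0.146 ] len 0.1417 ang 51.9 rim [0.5338 0.1461] [-0.14  0.14 -0.02] rel to ring [0.0006 0.002 ] [0.0001 0.0021]
```

It is now within about 2 mm (x about 0, y about +1.7). I trim y by 1 mm and lower slowly.

```bash
python3 -m crank '[0,-0.04,0,0,0,0,0, 0,0,-0.13,0,0,0,0, 0,0,-0.13,0,0,0,0, 0,0,0,0,0,0,0,0,0,0,0,0,0,0]'
```

```text
time_s: 7.15
position: [0.531, 0.1446, 0.123]
eef_rot: [[0.605, 0.796, -0.001], [0.796, -0.605, -0.0], [-0.001, -0.001, -1.0]]
wrist_force: [-0.4, -0.7, -2.3]
gripper_width: 0.224
```

No contact, and the spigot is 6 mm into the ring. I continue down.

```bash
python3 -m crank '[0,0,-0.1,0,0,0,0, 0,0,-0.08,0,0,0,0, 0,0,0,0,0,0,0]';python3 -m crank '[0,0,-0.05,0,0,0,0, 0,0,0,0,0,0,0, 0,0,0,0,0,0,0]'
```

```text
time_s: 7.4
position: [0.5311, 0.1446, 0.1175]
eef_rot: [[0.605, 0.796, -0.001], [0.796, -0.605, -0.0], [-0.001, -0.001, -1.0]]
wrist_force: [0.1, -0.4, -2.7]
gripper_width: 0.222
time_s: 7.65
position: [0.5314, 0.1446, 0.1165]
eef_rot: [[0.605, 0.796, -0.0], [0.796, -0.605, 0.0], [-0.0, -0.0, -1.0]]
wrist_force: [0.2, -0.3, -1.5]
gripper_width: 0.222
```

```bash
python3 -m crank '[0,0,-0.04,0,0,0,0, 0,0,0,0,0,0,0, 0,0,0,0,0,0,0]'
python3 - <<'E'
from h import *
print(sense()["moment"])
a=snapshot("scene"); crop(a,275,180,100,75,"j1.png",8)
a=snapshot("side"); crop(a,235,190,90,80,"j2.png",7)
E
```

```text
time_s: 7.9
position: [0.5316, 0.1447, 0.1155]
eef_rot: [[0.605, 0.796, 0.0], [0.796, -0.605, 0.0], [0.0, 0.0, -1.0]]
wrist_force: [0.1, 0.3, -1.1]
gripper_width: 0.225
[0.00989442 0.04463088 0.02555778]
```

View pics/j1.png

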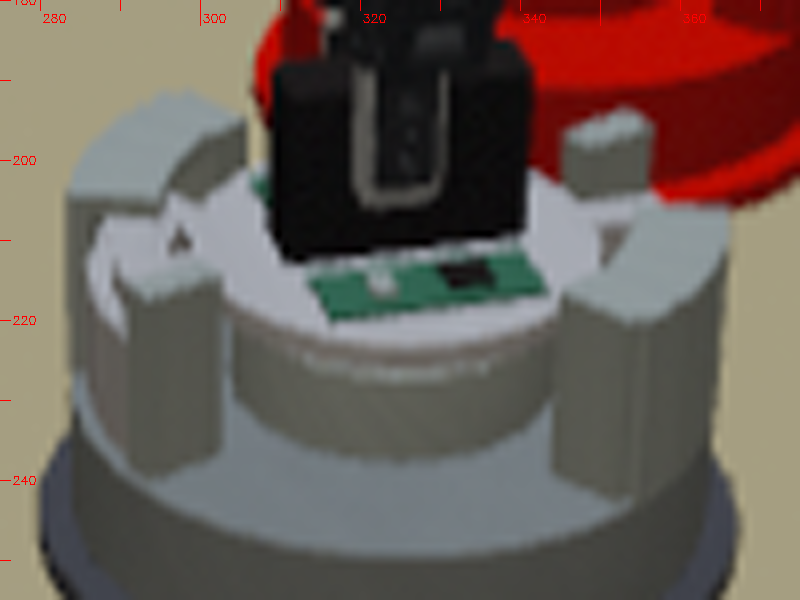

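View pics/j2.png

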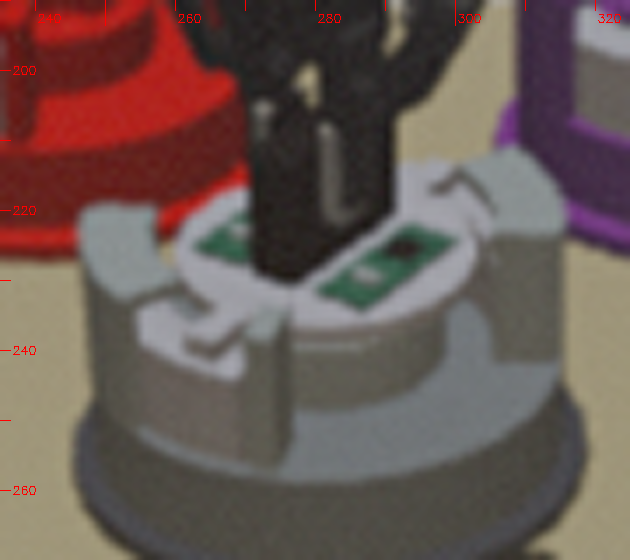

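The lugs are inside both mouths (scene (200,208), side (262,236)). I ease down to feel the ledge.

```bash
python3 -m crank '[0,0,-0.03,0,0,0,0, 0,0,0,0,0,0,0, 0,0,0,0,0,0,0]';python3 -m crank '[0,0,-0.03,0,0,0,0, 0,0,0,0,0,0,0, 0,0,0,0,0,0,0]'
```

```text
time_s: 8.25
position: [0.5317, 0.1447, 0.1156]
eef_rot: [[0.605, 0.796, 0.001], [0.796, -0.605, 0.0], [0.001, 0.001, -1.0]]
wrist_force: [-2.7, -0.6, 5.8]
gripper_width: 0.224
time_s: 8.5
position: [0.5317, 0.1447, 0.1155]
eef_rot: [[0.605, 0.796, 0.001], [0.796, -0.605, 0.0], [0.001, 0.001, -1.0]]
wrist_force: [-4.7, -1.1, 12.3]
gripper_width: 0.224
```

Contact is at TCP z = 0.1155, exactly ledge height, so the lugs rest on the ledges. I unload by 1.5 mm and make the first half of the clockwise twist, compensating for an estimated 3.5 mm offset between the gripper and holder axes along the bar.

```bash
python3 -m crank '[0,0,0.06,0,0,0,0, 0,0,0,0,0,0,0, -0.006,0.007,0,0,0,-0.75,0, -0.006,0.007,0,0,0,-0.75,0, -0.006,0.008,0,0,0,-0.75,0, -0.005,0.008,0,0,0,-0.75,0, 0,0,0,0,0,0,0, 0,0,0,0,0,0,0]'
```

```text
time_s: 9.17
position: [0.5312, 0.1455, 0.1156]
eef_rot: [[0.79, 0.613, 0.001], [0.613, -0.79, 0.0], [0.001, 0.001, -1.0]]
wrist_force: [-0.1, 0.3, 0.8]
gripper_width: 0.225
```

```bash
python3 -m crank '[-0.005,0.009,0,0,0,-0.75,0, -0.005,0.009,0,0,0,-0.75,0, -0.004,0.009,0,0,0,-0.75,0, -0.004,0.009,0,0,0,-0.75,0, 0,0,0,0,0,0,0, 0,0,0,0,0,0,0]'
python3 -m crank '[-0.003,0.009,0,0,0,-0.7,0, -0.003,0.009,0,0,0,-0.7,0, -0.002,0.009,0,0,0,-0.6,0, 0,0,0,0,0,0,0, 0,0,0,0,0,0,0, 0,0,0,0,0,0,0]'
python3 - <<'E'
from h import *
print(sense()["moment"])
a=snapshot("scene"); crop(a,275,180,100,75,"k1.png",8)
a=snapshot("side"); crop(a,235,190,90,80,"k2.png",7)
E
```

```text
time_s: 9.67
position: [0.5305, 0.1466, 0.1156]
eef_rot: [[0.921, 0.389, 0.001], [0.389, -0.921, 0.0], [0.001, 0.0, -1.0]]
wrist_force: [0.6, 0.1, 3.0]
gripper_width: 0.225
time_s: 10.17
position: [0.5301, 0.1474, 0.1155]
eef_rot: [[0.975, 0.222, 0.0], [0.222, -0.975, 0.0], [0.0, -0.0, -1.0]]
wrist_force: [0.7, 0.3, 2.5]
gripper_width: 0.224
[-0.06638864  0.04567972 -0.04855299]
```

View pics/k1.png

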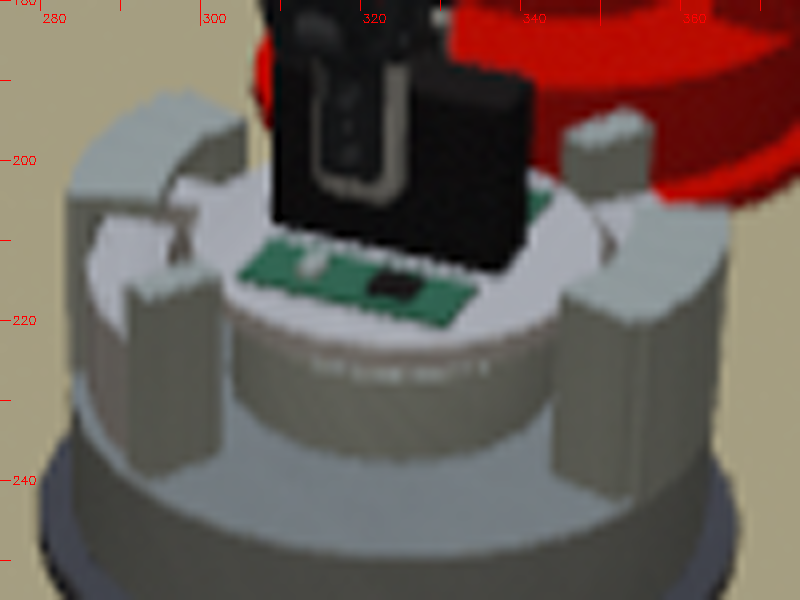

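View pics/k2.png

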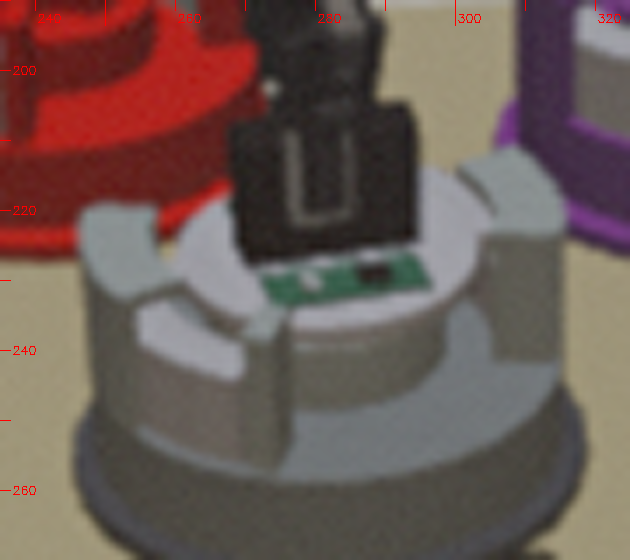

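The twist went cleanly: lugs are under the roofs, forces are small, and the bar is at 12.8°. I do the last few degrees with a light downward bias and watch for the drop.

```bash
python3 -m crank '[-0.001,0.008,0,0,0,-0.4,0, -0.001,0.007,-0.03,0,0,-0.4,0, 0,0,-0.03,0,0,0,0, 0,0,0,0,0,0,0, 0,0,0,0,0,0,0]'
```

```text
time_s: 10.68
position: [0.5305, 0.1479, 0.1143]
eef_rot: [[0.988, 0.153, 0.001], [0.153, -0.988, 0.0], [0.001, 0.0, -1.0]]
wrist_force: [0.5, -0.5, 6.9]
gripper_width: 0.224
```

```bash
python3 -m crank '[0,0.003,0,0,0,-0.25,0, 0,0,-0.06,0,0,0,0, 0,0,0,0,0,0,0, 0,0,0,0,0,0,0]'
```

```text
time_s: 11.02
position: [0.5313, 0.1474, 0.113]
eef_rot: [[0.991, 0.136, 0.002], [0.136, -0.991, 0.006], [0.003, -0.005, -1.0]]
wrist_force: [0.9, 3.7, 8.7]
gripper_width: 0.225
```

```bash
python3 -m crank '[0,0,-0.05,0,0,-0.2,0, 0,0,0,0,0,0,0, 0,0,0,0,0,0,0]'
python3 - <<'E'
from h import *
print(sense()["moment"])
a=snapshot("scene"); crop(a,275,180,100,75,"l1.png",8)
a=snapshot("side"); crop(a,235,190,90,80,"l2.png",7)
E
```

```text
time_s: 11.27
position: [0.5319, 0.1464, 0.1123]
eef_rot: [[0.992, 0.128, 0.002], [0.127, -0.992, 0.018], [0.005, -0.018, -1.0]]
wrist_force: [-1.1, 13.3, 12.6]
gripper_width: 0.226
[3.10530438 0.80506054 0.16874006]
```

View pics/l1.png

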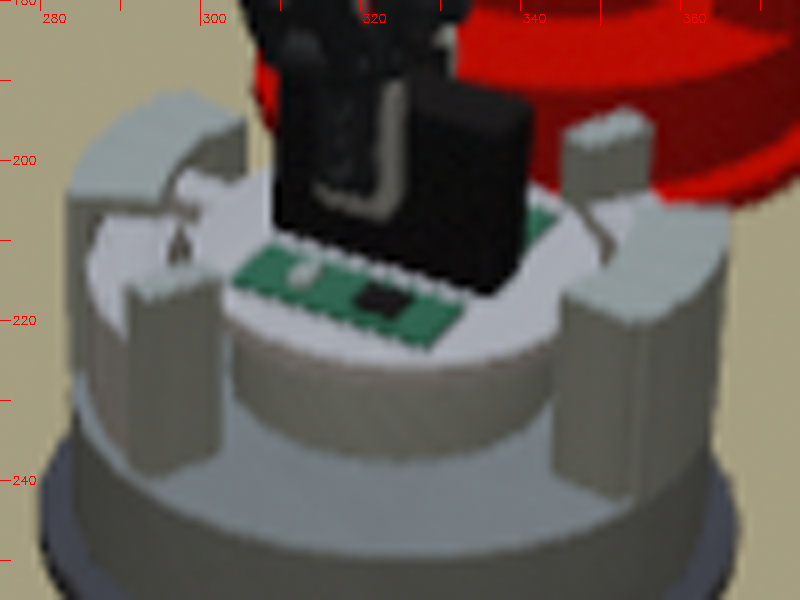

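View pics/l2.png

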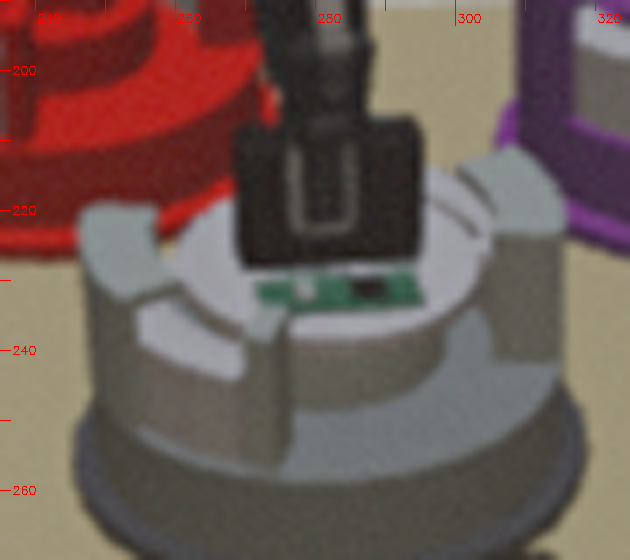

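One side is catching: it is 3 mm down, with a lean toward -y and Mx = 3 N·m. I unload and check how it sits before trying again.

```bash
python3 -m crank '[0,0,0.1,0,0,0,0, 0,0,0,0,0,0,0, 0,0,0,0,0,0,0]'
python3 - <<'E'
from h import *
s=sense();print(s["moment"],s["eef_rot"].round(3).tolist(),s["q"].round(4))
a=snapshot("scene"); crop(a,275,180,100,75,"m1.png",8)
a=snapshot("side"); crop(a,235,190,90,80,"m2.png",7)
E
```

```text
time_s: 11.62
position: [0.5308, 0.1462, 0.1138]
eef_rot: [[0.992, 0.128, -0.0], [0.128, -0.992, 0.017], [0.002, -0.017, -1.0]]
wrist_force: [-0.6, 13.0, 3.9]
gripper_width: 0.223
[3.11009592 0.12379534 0.11485559] [[0.992, 0.128, -0.0], [0.128, -0.992, 0.017], [0.002, -0.017, -1.0]] [ 0.1256  0.4405 -0.3697  0.7585  0.0169  3.1392]
```

View pics/m1.png

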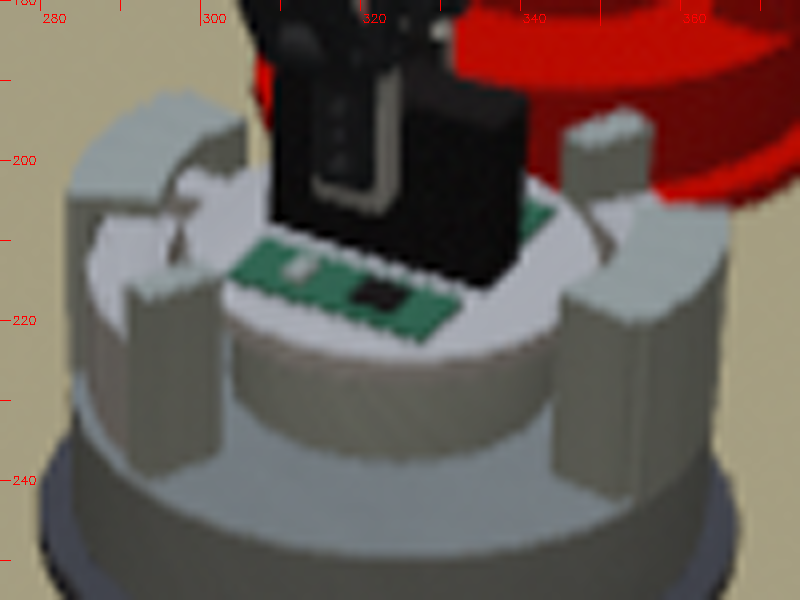

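View pics/m2.png

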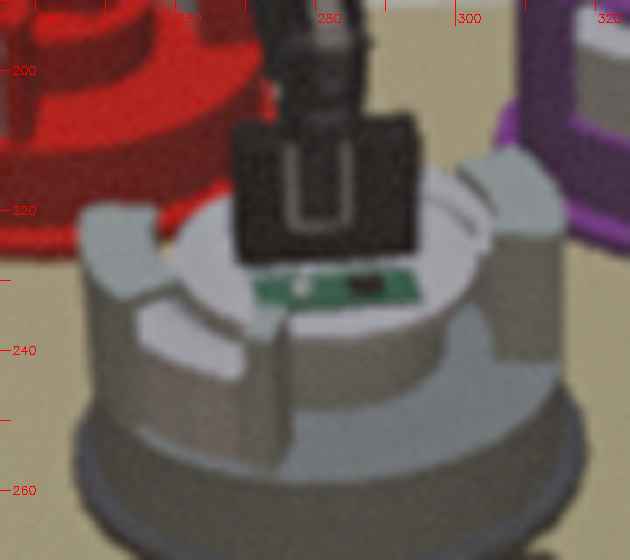

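This explains it: joint 6 is at 3.139, right at its 3.14 limit, so the arm tilted instead of turning further. I back off the turn slightly and take the tilt out.

```bash
python3 -m crank '[0,0,0,0,0,0.35,0, 0,0,0,0,0,0,0]'
python3 - <<'E'
from h import *
s=sense();print(s["moment"],s["position"],s["eef_rot"].round(3).tolist(),s["q"].round(4),s["wrist_force"])
E
```

```text
time_s: 11.88
position: [0.5304, 0.1462, 0.1135]
eef_rot: [[0.987, 0.158, -0.001], [0.158, -0.987, 0.017], [0.001, -0.017, -1.0]]
wrist_force: [-0.6, 13.0, 2.2]
gripper_width: 0.222
[ 3.10208694  0.19024604 -0.07695439] [0.53039686 0.14619051 0.11352499] [[0.987, 0.158, -0.001], [0.158, -0.987, 0.017], [0.001, -0.017, -1.0]] [ 0.1256  0.4409 -0.37    0.759   0.0169  3.1081] [-0.58328521 13.02142492  2.20062377]
```

```bash
python3 -m crank '[0,0,0.03,-0.195,0,0,0, 0,0,0,0,0,0,0, 0,0,0,0,0,0,0]'
python3 - <<'E'
from h import *
s=sense();print(s["moment"],s["position"],s["eef_rot"].round(4).tolist(),s["q"].round(4),s["wrist_force"])
E
```

```text
time_s: 12.13
position: [0.5303, 0.1468, 0.1137]
eef_rot: [[0.987, 0.158, -0.002], [0.158, -0.987, 0.001], [-0.002, -0.001, -1.0]]
wrist_force: [0.6, 13.9, -2.7]
gripper_width: 0.224
[ 3.64448328 -0.21647324 -0.01823164] [0.5303238  0.14676875 0.11365065] [[0.9874, 0.158, -0.0017], [0.158, -0.9874, 0.001], [-0.0016, -0.0012, -1.0]] [ 1.3520e-01  4.4350e-01 -3.6520e-01  7.6370e-01  1.2000e-03  3.1182e+00] [ 0.64751689 13.90591    -2.65334467]
```

```bash
python3 -m crank '[0,0.045,0,0,0,0,0, 0,0,0,0,0,0,0, 0,0,0,0,0,0,0]'
python3 - <<'E'
from h import *
s=sense();print(s["moment"],s["position"],s["eef_rot"].round(4).tolist(),s["q"].round(4),s["wrist_force"])
E
```

```text
time_s: 12.38
position: [0.5304, 0.147, 0.1136]
eef_rot: [[0.988, 0.157, -0.002], [0.157, -0.988, -0.001], [-0.002, 0.001, -1.0]]
wrist_force: [0.7, 12.1, -2.9]
gripper_width: 0.222
[ 2.90180639 -0.26842446  0.02365776] [0.53036221 0.14699916 0.11356403] [[0.9876, 0.1573, -0.0018], [0.1573, -0.9876, -0.0015], [-0.002, 0.0012, -1.0]] [ 1.3690e-01  4.4420e-01 -3.6430e-01  7.6420e-01 -1.2000e-03  3.1205e+00] [ 0.65615262 12.11260751 -2.87683981]
```

```bash
python3 -m crank '[0,0.06,0,0,0,0,0, 0,0,0,0,0,0,0, 0,0,0,0,0,0,0]'
python3 - <<'E'
from h import *
s=sense();print(s["moment"],s["position"],s["eef_rot"].round(4).tolist(),s["q"].round(4),s["wrist_force"])
a=snapshot("scene"); crop(a,275,180,100,75,"n1.png",8)
a=snapshot("side"); crop(a,235,190,90,80,"n2.png",7)
E
```

```text
time_s: 12.63
position: [0.5304, 0.1473, 0.1135]
eef_rot: [[0.988, 0.157, -0.002], [0.157, -0.988, -0.005], [-0.003, 0.005, -1.0]]
wrist_force: [1.0, 8.3, -3.4]
gripper_width: 0.229
[ 1.92624796 -0.26008175  0.00593494] [0.53035736 0.14732951 0.11345462] [[0.9877, 0.1566, -0.0018], [0.1566, -0.9877, -0.005], [-0.0026, 0.0046, -1.0]] [ 0.1394  0.445  -0.3633  0.765  -0.0047  3.1238] [ 0.97149583  8.29953455 -3.44297582]
```

View pics/n1.png

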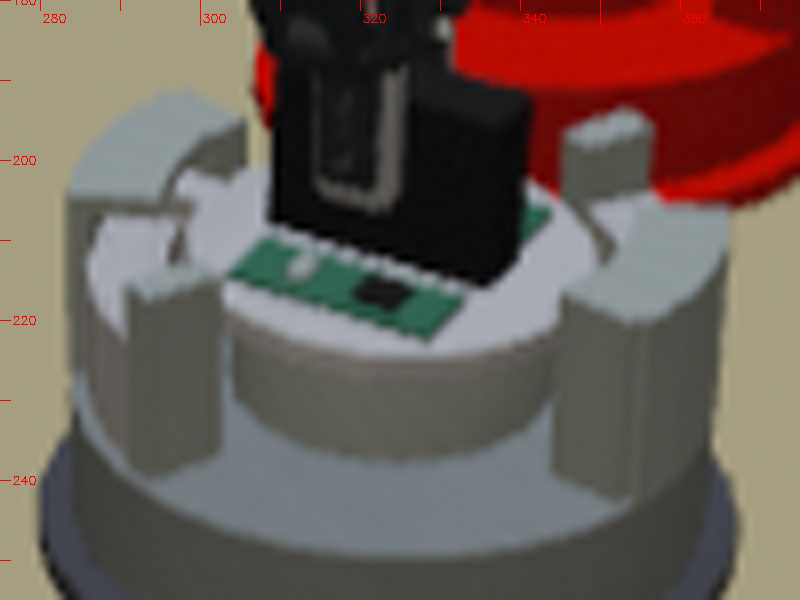

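View pics/n2.png

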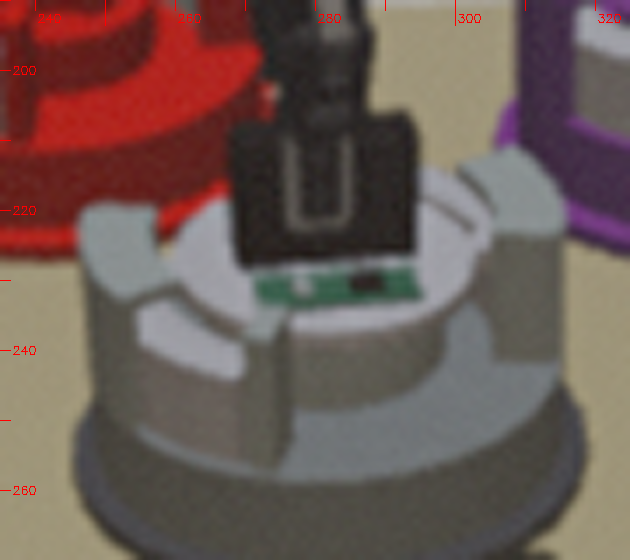

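```bash
python3 -m crank '[0,0.05,-0.05,0.06,0,0,0, 0,0,-0.04,0,0,0,0, 0,0,0,0,0,0,0, 0,0,0,0,0,0,0]'
python3 - <<'E'
from h import *
s=sense();print(s["moment"],s["position"],s["eef_rot"].round(4).tolist(),s["q"].round(4),s["wrist_force"])
E
```

```text
time_s: 13.07
position: [0.5306, 0.1475, 0.1126]
eef_rot: [[0.988, 0.156, -0.001], [0.156, -0.988, -0.003], [-0.001, 0.003, -1.0]]
wrist_force: [-2.9, 3.4, 12.1]
gripper_width: 0.221
[0.89466906 0.9314578  0.1497874 ] [0.5306468  0.14748239 0.11258629] [[0.9878, 0.1559, -0.0005], [0.1559, -0.9878, -0.0028], [-0.001, 0.0027, -1.0]] [ 1.3850e-01  4.4540e-01 -3.6530e-01  7.6100e-01 -2.7000e-03  3.1236e+00] [-2.9388465   3.44193585 12.05249339]
```

Now the partial drop follows the yaw: 1.2 mm down at 8.8°, 2.5 mm at 7.8°. So the lugs need about 2 to 3° more clockwise, which joint 6 cannot give in this grasp. I release, lift, half-turn the tool, which gives the same grasp, and finish the twist.

```bash
python3 -m crank '[0,0,0.07,0,0,0,0, 0,0,0,0,0,0,0, 0,0,0,0,0,0,0.3, 0,0,0,0,0,0,0.6, 0,0,0,0,0,0,0.6, 0,0,0,0,0,0,0.6]'
python3 - <<'E'
from h import *
s=sense();print(s["moment"],s["position"],s["eef_rot"].round(4).tolist(),s["q"].round(4),s["wrist_force"])
a=snapshot("scene"); crop(a,275,180,100,75,"o1.png",8)
a=snapshot("side"); crop(a,235,190,90,80,"o2.png",7)
E
```

```text
time_s: 13.57
position: [0.5306, 0.1454, 0.1133]
eef_rot: [[0.988, 0.153, -0.001], [0.153, -0.988, -0.007], [-0.002, 0.007, -1.0]]
wrist_force: [0.3, -0.9, 0.0]
gripper_width: 0.601
[ 0.03447283 -0.01249321  0.01520101] [0.53060995 0.14541825 0.11334146] [[0.9882, 0.1534, -0.0013], [0.1534, -0.9881, -0.0073], [-0.0024, 0.007, -1.0]] [ 0.1371  0.4447 -0.3641  0.7642 -0.0071  3.1247] [ 0.27166002 -0.89664356  0.00520345]
```

View pics/o1.png

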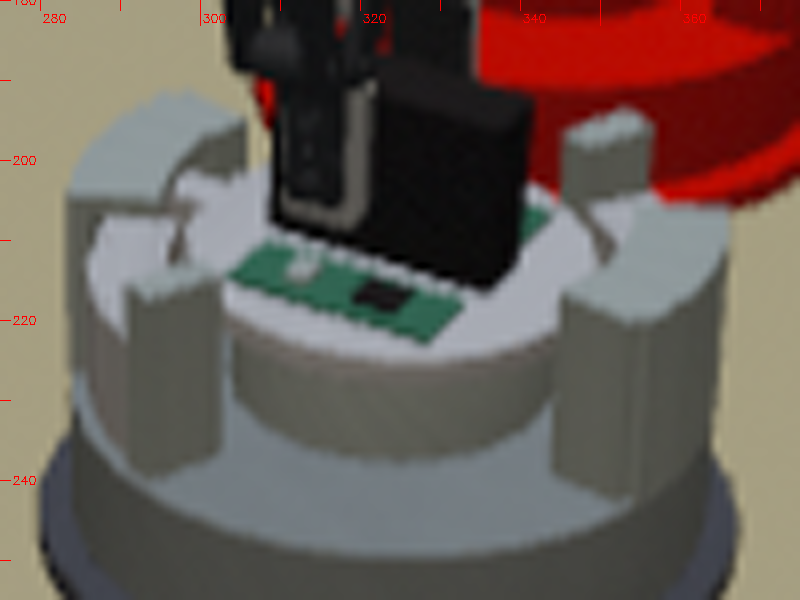

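View pics/o2.png

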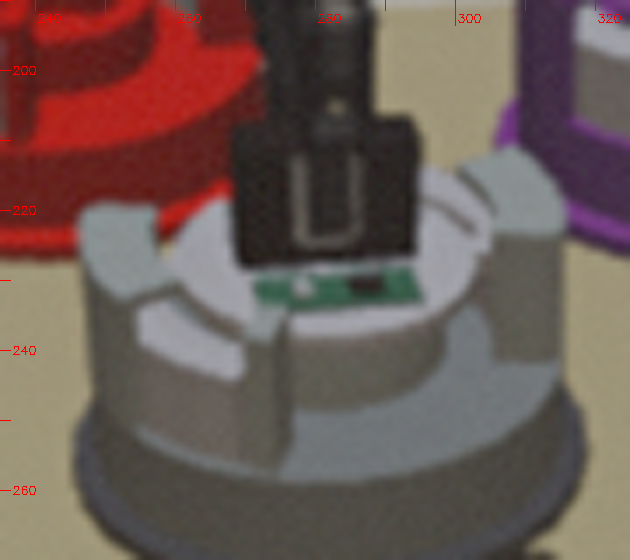

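The holder is unchanged, sitting partly in. I lift clear, half-turn, and shift 3 mm so the tool sits over the holder's axis.

```bash
python3 -m crank '[0,0,0.5,0,0,0,0.6, 0,0,1,0,0,0,0.7, 0,0,1,0,0,0,0.8, 0.1,0.08,0,0.085,0,1,0.8, 0,0,0,0,0,1,0.8, 0,0,0,0,0,1,0.8, 0,0,0,0,0,1,0.8, 0,0,0,0,0,1,0.8, 0,0,0,0,0,1,0.8, 0,0,0,0,0,1,0.8]'
python3 -m crank '[0,0,0,0,0,1,0.8, 0,0,0,0,0,1,0.8, 0,0,0,0,0,1,0.8, 0,0,0,0,0,1,0.8, 0,0,0,0,0,1,0.8, 0,0,0,0,0,1,0.8, 0,0,0,0,0,1,0.8, 0,0,0,0,0,1,0.8, 0,0,0,0,0,1,0.8, 0,0,0,0,0,1,0.8]'
python3 -m crank '[0,0,0,0,0,1,0.8, 0,0,0,0,0,1,0.8, 0,0,0,0,0,1,0.8, 0,0,0,0,0,1,0.8, 0,0,0,0,0,1,0.8, 0,0,0,0,0,1,0.8, 0,0,0,0,0,1,0.8, 0,0,0,0,0,1,0.8, 0,0,0,0,0,1,0.8, 0,0,0,0,0,1,0.8]'
python3 -m crank '[0,0,0,0,0,1,0.8, 0,0,0,0,0,1,0.8, 0,0,0,0,0,1,0.8, 0,0,0,0,0,1,0.8, 0,0,0,0,0,1,0.8, 0,0,0,0,0,1,0.8, 0,0,0,0,0,1,0.8, 0,0,0,0,0,1,0.8, 0,0,0,0,0,1,0.8, 0,0,0,0,0,0,0.8]'
python3 - <<'E'
from h import *
s=sense();print(s["position"],s["eef_rot"].round(4).tolist(),s["q"].round(4))
a=snapshot("wrist"); cv2.imwrite("pics/p.png",a["img"][:,:,::-1]);np.savez("p.npz",**a)
E
```

```text
time_s: 14.5
position: [0.5337, 0.1481, 0.1886]
eef_rot: [[0.718, 0.696, -0.001], [0.696, -0.718, 0.0], [-0.001, -0.001, -1.0]]
wrist_force: [0.8, 0.3, -0.1]
gripper_width: 0.8
time_s: 15.33
position: [0.5337, 0.148, 0.1885]
eef_rot: [[-0.071, 0.997, -0.001], [0.997, 0.071, -0.001], [-0.001, -0.001, -1.0]]
wrist_force: [0.1, -0.0, -0.0]
gripper_width: 0.802
time_s: 16.17
position: [0.5337, 0.1481, 0.1885]
eef_rot: [[-0.81, 0.587, -0.0], [0.587, 0.81, -0.001], [-0.001, -0.001, -1.0]]
wrist_force: [0.0, 0.0, 1.0]
gripper_width: 0.797
time_s: 17.0
position: [0.5337, 0.1481, 0.1885]
eef_rot: [[-0.988, -0.155, 0.0], [-0.155, 0.988, -0.001], [-0.0, -0.001, -1.0]]
wrist_force: [0.3, -0.2, 0.2]
gripper_width: 0.801
[0.53367348 0.14808419 0.18850497] [[-0.9879, -0.1548, 0.0003], [-0.1548, 0.9879, -0.0013], [-0.0001, -0.0013, -1.0]] [ 0.1381  0.3719 -0.2619  0.9368 -0.0013 -0.0174]
```

View pics/p.png

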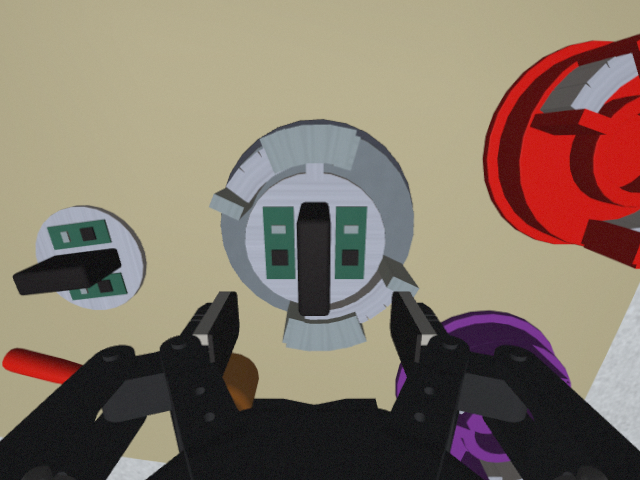

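The wrist view shows the bar upright at column 314, centred between the jaws, with both roofs visible. That lets me measure the stand's yaw relative to the bar.

```bash
python3 - <<'E'
from h import *
a=np.load("p.npz"); crop(a,200,105,230,250,"p2.png",3) if False else crop(a,205,110,220,130,"p2.png",3); crop(a,205,230,220,130,"p3.png",3)
E
```

```text
(no output)
```

View pics/p2.png

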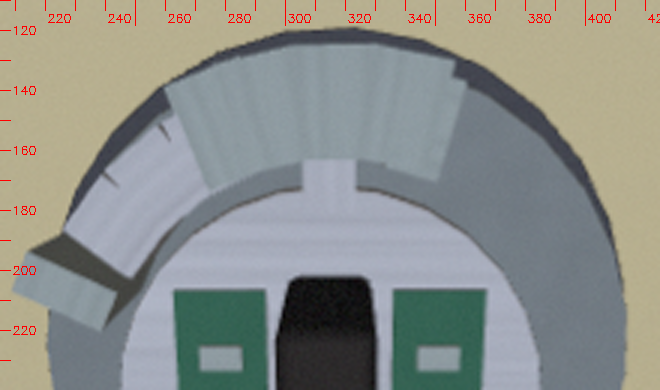

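View pics/p3.png

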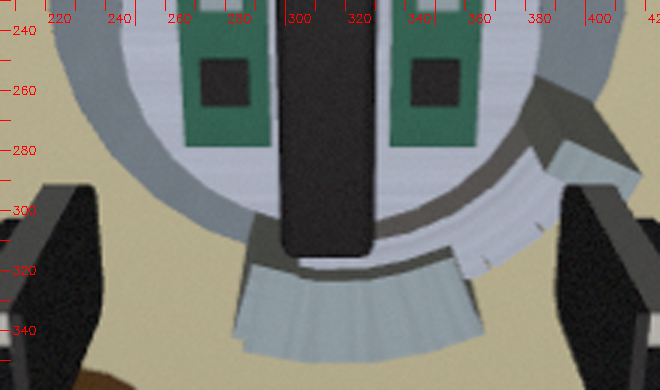

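```bash
python3 - <<'E'
from h import *
a=np.load("p.npz"); st=sense()
P=lambda oy,p:(205+(p[0]+.5)/3-.5,oy+(p[1]+.5)/3-.5)
top=[P(110,p) for p in [(165,88),(210,195),(438,182),(467,82)]]
bot=[P(230,p) for p in [(483,333),(450,247),(252,263),(233,336)]]
T=back(a,top,.098)[:,:2];B=back(a,bot,.098)[:,:2]
print(((T+B)/2).round(4)); c=((T+B)/2).mean(0); print("c",c)
for X in(T-c,B-c): print(np.degrees(np.arctan2(X[:,1],X[:,0])).round(1),np.linalg.norm(X,axis=1).round(4))
d=T-B; print("sym angles",np.degrees(np.arctan2(-d[:,1],-d[:,0])).round(1),np.linalg.norm(d,axis=1)/2)
# cheek: top inner/outer mouth faces
ct=back(a,[P(110,p) for p in [(27,250),(117,290)]],.098)[:,:2]; cb=back(a,[P(230,p) for p in [(641,177),(570,138)]],.098)[:,:2]
d=ct-cb; print("cheek sym",np.degrees(np.arctan2(-d[:,1],-d[:,0])).round(1),np.linalg.norm(d,axis=1)/2)
# holder: disc sides and lug at z?
L=back(a,[P(110,(303,175)),P(110,(356,175)),P(110,(121,360)),P(110,(541,360))],.084)[:,:2]
print("lug mid",L[:2].mean(0),"disc mid",L[2:].mean(0),np.linalg.norm(L[2]-L[3]))
m=L[:2].mean(0)-c; print("lug dir wrt stand c", np.degrees(np.arctan2(-m[1],-m[0])))
E
```

```text
[[0.5333 0.151 ]
 [0.5323 0.1507]
 [0.5331 0.1511]
 [0.5331 0.1513]]
c [0.53293548 0.15102519]
[-144.3 -142.   167.1  169. ] [0.0828 0.0585 0.0582 0.0799]
[ 35.5  38.1 -12.6 -10.7] [0.0834 0.0571 0.0584 0.0801]
sym angles [ 35.6  38.1 -12.8 -10.8] [0.08307544 0.05784367 0.05831228 0.07998097]
cheek sym [72.9 73.4] [0.07998041 0.05871316]
lug mid [0.4795147 0.1404953] disc mid [0.52336512 0.14775705] 0.10291087049847503
lug dir wrt stand c 11.150759262724677
```

```bash
python3 - <<'E'
from h import *
a=np.load("w1.npz"); crop(a,205,100,50,60,"q1.png",9); crop(a,340,60,40,70,"q2.png",8)
E
```

```text
(no output)
```

View pics/q1.png

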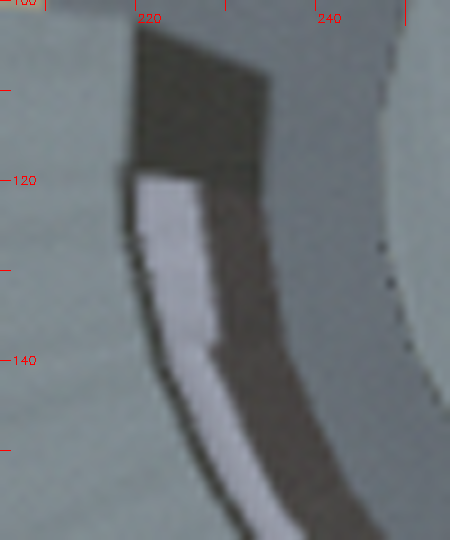

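View pics/q2.png

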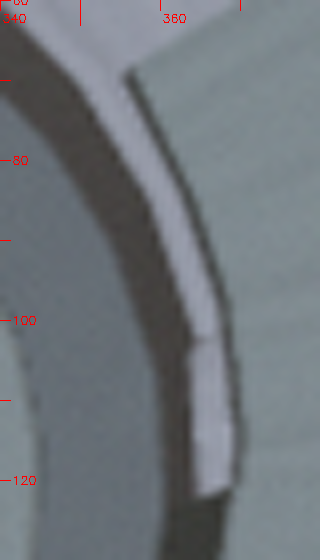

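```bash
python3 - <<'E'
from h import *
s=np.load("w1.npz")
l=[(205+200/9-.45,100+180/9-.45),(205+218/9-.45,100+350/9-.45)]
r=[(340+197/8-.45,60+497/8-.45),(340+190/8-.45,60+343/8-.45)]
for z in(.074,.08):
    L=back(s,l,z)[:,:2];R=back(s,r,z)[:,:2]; d=R-L
    print(z,"mid",((L+R)/2).round(4).tolist(),"ang end,step",np.degrees(np.arctan2(d[:,1],d[:,0])).round(1),np.linalg.norm(d,axis=1)/2)
    c=np.array([.5337,.1512])
    for X in(L-c,R-c): print(np.degrees(np.arctan2(X[:,1],X[:,0])).round(1))
E
```

```text
0.074 mid [[0.5334, 0.1509], [0.5331, 0.1509]] ang end,step [-0.8 14.3] [0.05805174 0.05883765]
[ 179.5 -165.5]
[-1.  14.2]
0.08 mid [[0.5337, 0.1506], [0.5334, 0.1506]] ang end,step [-0.8 14.3] [0.05689042 0.05766061]
[ 179.8 -165.1]
[-1.4 13.8]
```

The notch edges are visible directly: they run from -0.8° to 14.3°, so the notch centre is at 6.75°. The 9° at which it stopped is just outside the play. Both opposite wrist views also put the stand centre at y = 0.151, so the holder should go about 2 mm in +y, consistent with the +y side force. I regrasp now.

```bash
python3 -m crank '[0,0,-0.8,0,0,0,0.7, 0,0,-0.8,0,0,0,0.7, 0,0,-0.6,0,0,0,0.6, 0,0,-0.27,0,0,0,0.6, 0,0,0,0,0,0,0.3, 0,0,0,0,0,0,0, 0,0,0,0,0,0,0, 0,0,0,0,0,0,0, 0,0,0,0,0,0,0]' 60
python3 - <<'E'
from h import *
s=sense();print(s["moment"],s["position"],s["eef_rot"].round(4).tolist(),s["q"].round(4))
E
```

```text
time_s: 17.8
position: [0.5346, 0.1485, 0.1156]
eef_rot: [[-0.988, -0.153, 0.003], [-0.153, 0.988, -0.001], [-0.002, -0.001, -1.0]]
wrist_force: [0.7, 0.7, 1.0]
gripper_width: 0.221
[ 0.05369816 -0.01954131 -0.05198468] [0.5345751  0.14849315 0.11555993] [[-0.9882, -0.1534, 0.0025], [-0.1534, 0.9882, -0.0005], [-0.0024, -0.0009, -1.0]] [ 0.1384  0.4461 -0.355   0.7673 -0.0009 -0.0157]
```

Gripped with nearly zero force. Next I turn 2.2° clockwise with a small +y shift and a light lowering.

```bash
python3 -m crank '[0,0.03,0,0,0,-0.25,0, 0,0.02,-0.02,0,0,-0.2,0, 0,0,-0.05,0,0,0,0, 0,0,0,0,0,0,0, 0,0,0,0,0,0,0]'
```

```text
time_s: 18.22
position: [0.5335, 0.1502, 0.1133]
eef_rot: [[-0.993, -0.114, 0.001], [-0.114, 0.993, -0.0], [-0.001, -0.0, -1.0]]
wrist_force: [-3.1, 0.7, 6.4]
gripper_width: 0.224
```

```bash
python3 -m crank '[0,0,-0.05,0,0,0,0, 0,0,0,0,0,0,0, 0,0,0,0,0,0,0]'
python3 - <<'E'
from h import *
s=sense();print(s["moment"],s["position"],s["eef_rot"].round(4).tolist(),s["q"].round(4))
a=snapshot("scene"); crop(a,275,180,100,75,"r1.png",8)
a=snapshot("side"); crop(a,235,190,90,80,"r2.png",7)
E
```

```text
time_s: 18.47
position: [0.5333, 0.1501, 0.1122]
eef_rot: [[-0.993, -0.114, 0.001], [-0.114, 0.993, -0.001], [-0.001, -0.001, -1.0]]
wrist_force: [-5.5, 0.1, 10.5]
gripper_width: 0.223
[ 0.10095705  0.65501881 -0.00187461] [0.5333435  0.15008997 0.11220052] [[-0.9935, -0.1141, 0.0006], [-0.1141, 0.9935, -0.0006], [-0.0006, -0.0006, -1.0]] [ 1.414e-01  4.500e-01 -3.587e-01  7.616e-01 -6.000e-04  2.700e-02]
```

View pics/r1.png

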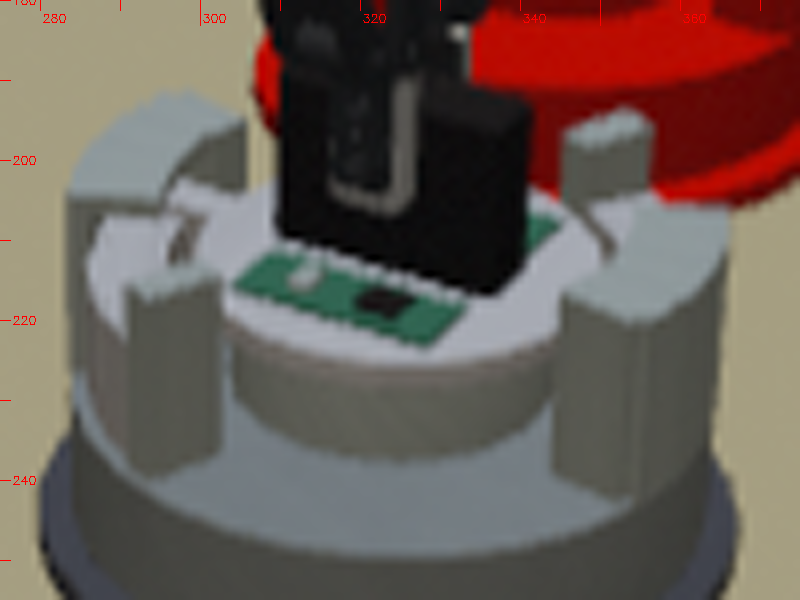

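View pics/r2.png

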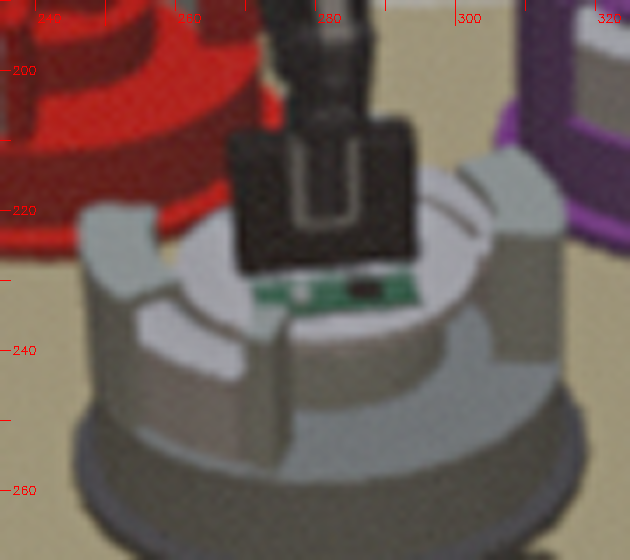

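The left (-x) lug has dropped further: the bar's left end is lower in the side view, at (240,275), while the +x lug still catches. I turn a little more clockwise and nudge -y to free it.

```bash
python3 -m crank '[0,-0.01,0.03,0,0,-0.2,0, 0,-0.01,0,0,0,-0.15,0, 0,0,0,0,0,0,0, 0,0,0,0,0,0,0]'
python3 - <<'E'
from h import *
s=sense();print(s["moment"],s["position"],s["eef_rot"].round(4).tolist(),s["q"].round(4))
E
```

```text
time_s: 18.9
position: [0.5337, 0.15, 0.1122]
eef_rot: [[-0.996, -0.085, 0.001], [-0.085, 0.996, 0.001], [-0.001, 0.001, -1.0]]
wrist_force: [-3.2, 2.7, 5.2]
gripper_width: 0.223
[0.79896295 0.22222444 0.20743407] [0.53369835 0.1500162  0.11223144] [[-0.9964, -0.085, 0.0007], [-0.085, 0.9964, 0.0007], [-0.0007, 0.0006, -1.0]] [ 1.405e-01  4.503e-01 -3.581e-01  7.616e-01  6.000e-04  5.550e-02]
```

```bash
python3 -m crank '[0,0,-0.05,0,0,0,0, 0,0,-0.03,0,0,0,0, 0,0,0,0,0,0,0, 0,0,0,0,0,0,0]'
python3 - <<'E'
from h import *
s=sense();print(s["moment"],s["position"],s["eef_rot"].round(4).tolist())
a=snapshot("scene"); crop(a,275,180,100,75,"s1.png",8)
a=snapshot("side"); crop(a,235,190,90,80,"s2.png",7)
E
```

```text
time_s: 19.23
position: [0.5337, 0.15, 0.1121]
eef_rot: [[-0.996, -0.085, 0.002], [-0.085, 0.996, 0.001], [-0.002, 0.0, -1.0]]
wrist_force: [-10.0, 1.6, 23.9]
gripper_width: 0.225
[0.5878344  1.54268915 0.17256838] [0.53373192 0.15001374 0.11212602] [[-0.9964, -0.0851, 0.0018], [-0.0851, 0.9964, 0.0006], [-0.0019, 0.0005, -1.0]]
```

View pics/s1.png

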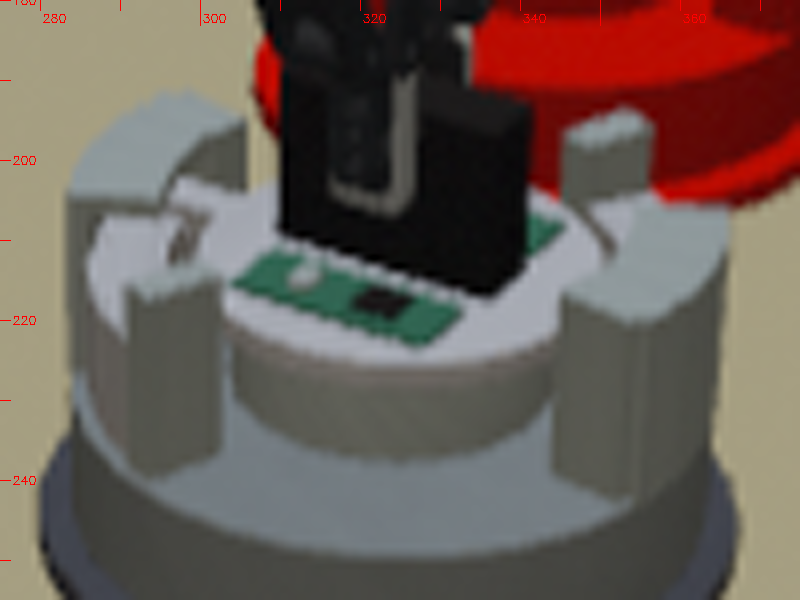

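View pics/s2.png

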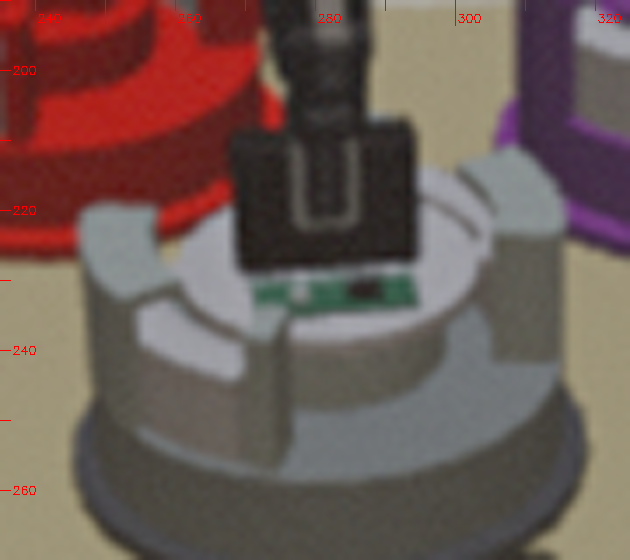

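It is now a hard stop at 24 N, at yaw 4.9°. Comparing with the on-ledge views, the disc rim is about 2.2 px lower, which is roughly the 6 mm drop. I relieve the load, release, and measure.

```bash
python3 -m crank '[0,0,0.06,0,0,0.1,0, 0,0,0,0,0,0,0, 0,0,0,0,0,0,0.3, 0,0,0,0,0,0,0.6, 0,0,0,0,0,0,0.6, 0,0,0,0,0,0,0.6]'
python3 -m crank '[0,0,0.5,0,0,0,0.6, 0,0,1,0,0,0,0.7, 0,0,1,0,0,0,0.8, 0,0,0,0,0,0,0.8, 0,0,0,0,0,0,0.8]'
python3 - <<'E'
from h import *
s=sense();print(s["position"],s["eef_rot"].round(4).tolist())
a=snapshot("scene"); crop(a,275,180,100,75,"t1.png",8);np.savez("t1.npz",**a)
a=snapshot("side"); crop(a,235,190,90,80,"t2.png",7);np.savez("t2.npz",**a)
a=snapshot("wrist"); crop(a,205,110,220,220,"t3.png",3);np.savez("t3.npz",**a)
E
```

```text
time_s: 19.83
position: [0.5336, 0.1488, 0.1106]
eef_rot: [[-0.996, -0.092, -0.0], [-0.092, 0.996, -0.002], [0.0, -0.002, -1.0]]
wrist_force: [0.5, -0.1, -0.2]
gripper_width: 0.595
time_s: 20.25
position: [0.5352, 0.1492, 0.1877]
eef_rot: [[-0.996, -0.093, 0.004], [-0.093, 0.996, -0.001], [-0.004, -0.001, -1.0]]
wrist_force: [-0.2, 0.2, -0.0]
gripper_width: 0.797
[0.53522006 0.14920428 0.18769072] [[-0.9957, -0.0928, 0.0042], [-0.0928, 0.9957, -0.0008], [-0.0041, -0.0012, -1.0]]
```

View pics/t1.png

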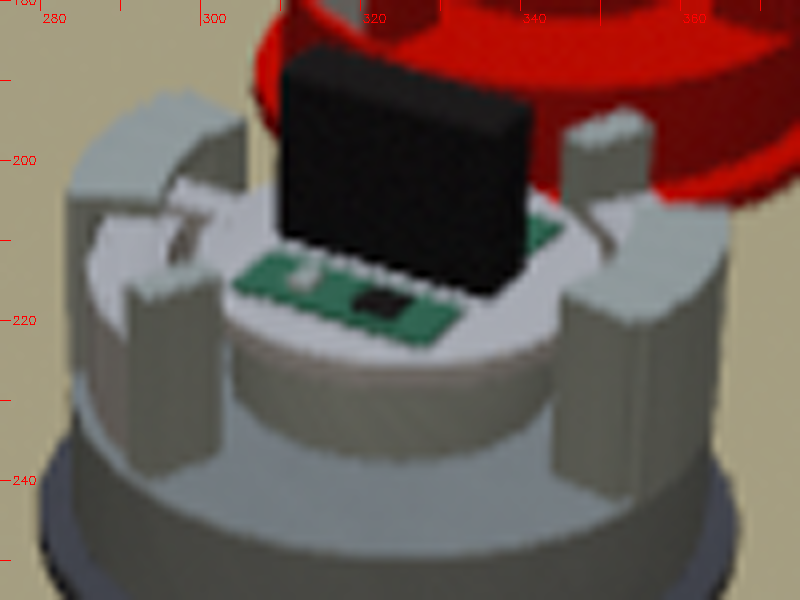

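View pics/t2.png

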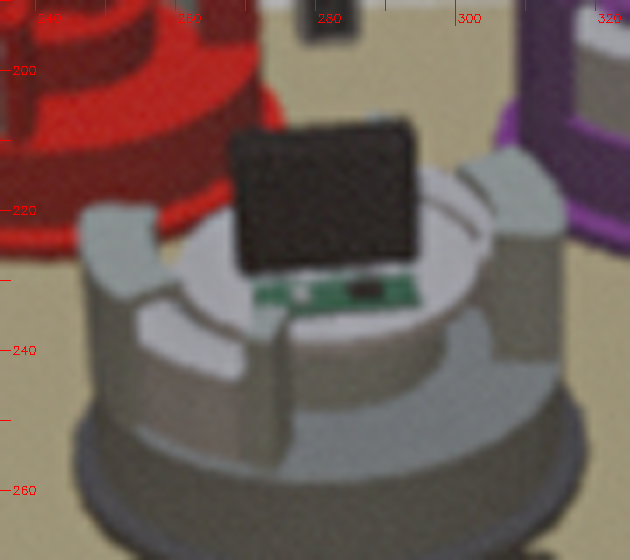

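View pics/t3.png

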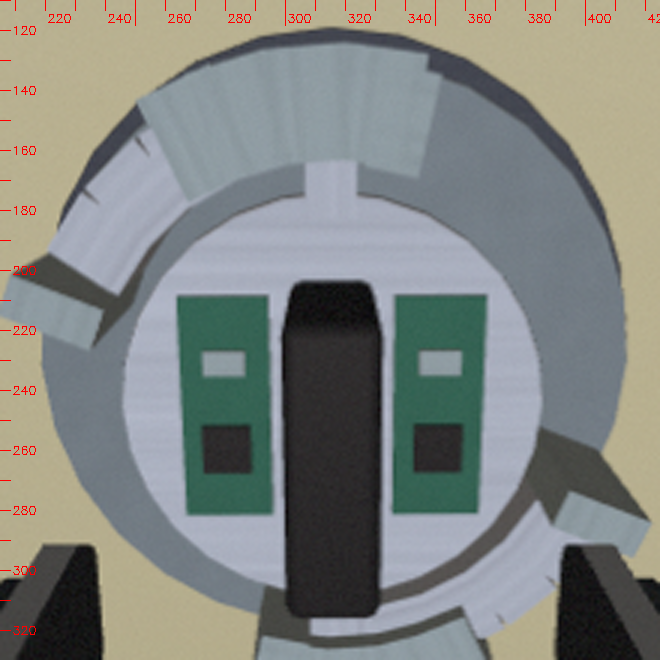

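Height bookkeeping gives an underside of about 0.0515 m at the hard stop, against 0.052 expected with both lugs down. I check level and height independently with a pose fit in the pictures, using the on-ledge state as the reference.

```bash
python3 - <<'E'
from h import *
for n in("side","scene"): 
    s=np.load("t2.npz" if n=="side" else "t1.npz")
    yaw=np.radians(5.3)
    for (c,tag) in (((.5337,.1500),""),):
      im=s["img"][:,:,::-1]
      o=(235,190) if n=="side" else (275,180); f=8
      w,h=(90,75)
      I=cv2.resize(im[o[1]:o[1]+h,o[0]:o[0]+w],None,fx=f,fy=f,interpolation=cv2.INTER_CUBIC)
      # bias so that ring is where seen: side ring(.5337,.1440) scene (.5404,.1430)
      b=np.array([.5337,.1440]) if n=="side" else np.array([.5404,.1430])
      for z0,rx,ry,col in((.052,0,0,(0,255,255)),(.055,0,-.04,(255,0,255))):
        Rm=cv2.Rodrigues(np.array([rx,ry,0.]))[0]@cv2.Rodrigues(np.array([0,0,yaw]))[0]
        def dr(L,closed=True):
            X=(Rm@(np.array(L,float)-[0,0,.026]).T).T+[b[0],b[1],z0+.026]
            cv2.polylines(I,[(((proj(s,X)-o)+.5)*f).round().astype(int)],closed,col,1,cv2.LINE_AA)
        dr([(x,y,.08) for x,y in((-.032,-.01),(.032,-.01),(.032,.01),(-.032,.01))])
        dr([(-.032,-.01,.08),(-.032,-.01,.03),(.032,-.01,.03),(.032,-.01,.08)])
        dr(circ((0,0),.052,.03))
      cv2.imwrite(f"pics/u_{n}.png",I)
E
```

```text
(no output)
```

View pics/u_side.png

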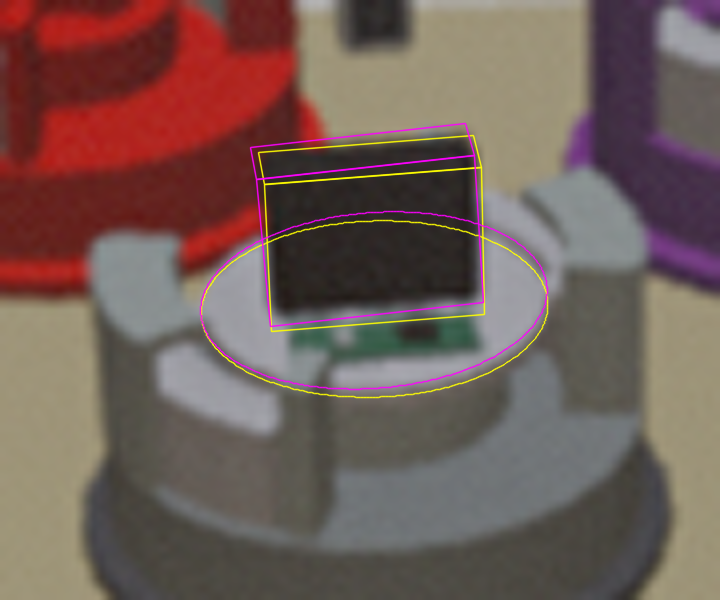

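View pics/u_scene.png

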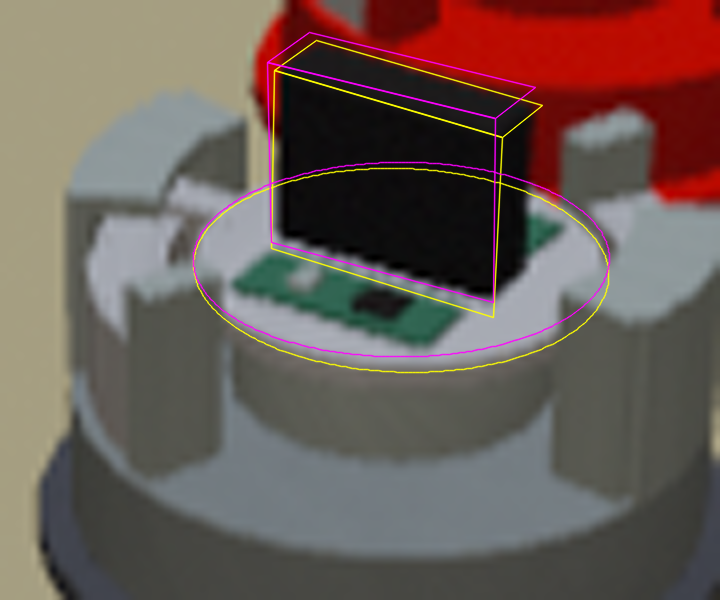

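The vertical bar edges are the sensitive cue here. They suggest a lean of about 0.01 rad, where one raised lug would give 0.045. I'll refine this with line fits.

```bash
python3 - <<'E'
from h import *
def edge(g,rows,c0,c1,rising):
    P=[]
    for v in rows:
        r=g[v,c0:c1].astype(float); d=np.diff(r); d=d if rising else -d
        k=d.argmax(); 
        if 0<k<len(d)-1:
            a,b,c=d[k-1:k+2]; k=k+.5*(a-c)/(a-2*b+c)
        P.append((c0+k+.5,v))
    P=np.array(P); p=np.polyfit(P[:,1],P[:,0],1); res=P[:,0]-np.polyval(p,P[:,1]); 
    ok=abs(res)<.4; p=np.polyfit(P[ok,1],P[ok,0],1); return p[0],res.std(),ok.sum()
def model(s,b,yaw,rx,ry,xl,yl):
    Rm=cv2.Rodrigues(np.array([rx,ry,0.]))[0]@cv2.Rodrigues(np.array([0,0,yaw]))[0]
    X=(Rm@np.array([(xl,yl,.076),(xl,yl,.036)]).T).T+[b[0],b[1],.052]
    q=proj(s,X); return (q[0,0]-q[1,0])/(q[0,1]-q[1,1])
sd=np.load("t2.npz"); sc=np.load("t1.npz")
g=lambda s:cv2.cvtColor(s["img"],cv2.COLOR_RGB2GRAY)
yaw=np.radians(5.3)
for nm,s,b,rows,c0,c1,ris,xl,yl in(("side L",sd,(.5337,.1505),range(210,226),262,276,False,-.032,-.01),("side R",sd,(.5337,.1505),range(210,226),287,300,True,.032,-.01),("scene L",sc,(.5337,.1505),range(191,208),302,316,False,-.032,-.01),("scene R",sc,(.5337,.1505),range(197,212),334,347,True,.032,.01)):
    print(nm,"meas",np.round(edge(g(s),rows,c0,c1,ris),4),"level",round(model(s,b,yaw,0,0,xl,yl),4),"ry-.02",round(model(s,b,yaw,0,-.02,xl,yl),4),"rx+.02",round(model(s,b,yaw,.02,0,xl,yl),4))
E
```

```text
side L meas [ 0.0824  0.5098 12.    ] level 0.0486 ry-.02 0.0722 rx+.02 0.0493
side R meas [ 0.0219  0.0833 16.    ] level 0.0193 ry-.02 0.0428 rx+.02 0.0187
scene L meas [0.2201 0.6238 6.    ] level -0.0161 ry-.02 0.0023 rx+.02 -0.0023
scene R meas [-0.4089  1.099   4.    ] level -0.052 ry-.02 -0.0325 rx+.02 -0.0394
```

```bash
python3 - <<'E'
from h import *
sd=np.load("t2.npz"); sc=np.load("t1.npz")
def sub(g,v,c0,c1,ris):
    r=cv2.GaussianBlur(g,(3,3),0)[v,c0:c1].astype(float)
    lo,hi=r.min(),None
    # half-level crossing
    if ris: r2=r
    else: r2=r[::-1]
    t=45.; k=np.argmax(r2>t); f=k-1+(t-r2[k-1])/(r2[k]-r2[k-1])
    return c0+f if ris else c1-1-f
for nm,s,rows,a,b,ris in(("side L",sd,range(211,227,1),275,258,False),("side R",sd,range(211,227),285,300,True),("scene L",sc,range(192,207),315,300,False),("scene R",sc,range(197,211),335,350,True)):
    g=s["img"].max(2)
    P=np.array([(sub(g,v,min(a,b),max(a,b),ris),v) for v in rows]); 
    p=np.polyfit(P[:,1],P[:,0],1); print(nm,p[0].round(4),(P[:,0]-np.polyval(p,P[:,1])).std().round(2),P[:,0].round(1).tolist())
E
```

```text
side L -0.2168 1.39 [273.9, 273.9, 274.0, 268.9, 269.3, 269.5, 269.6, 269.6, 269.5, 269.7, 269.8, 269.8, 269.8, 269.8, 269.8, 269.9]
side R 0.3666 2.46 [285.0, 285.0, 286.0, 288.0, 288.0, 292.4, 286.0, 289.0, 289.0, 292.3, 292.3, 292.3, 292.2, 292.2, 292.2, 285.0]
scene L -0.0053 0.11 [310.1, 310.0, 309.9, 309.6, 309.7, 309.8, 309.9, 309.9, 309.8, 309.8, 309.8, 309.8, 309.8, 309.9, 309.9]
scene R -0.0493 0.21 [340.6, 340.5, 340.5, 340.4, 340.3, 340.2, 340.1, 339.8, 339.6, 339.7, 340.0, 340.1, 340.1, 340.1]
```

The clean edges agree with level: side right 0.022 against 0.019 expected, side left 0.05 against 0.049, scene left -0.005 against -0.016, scene right -0.049 against -0.052. Two of my edge fits were noisy and I discarded them. I back away and take a last overall look.

```bash
python3 -m crank '[0,0,0.6,0,0,0,0.8, 0,0,0.8,0,0,0,0.8, 0,0,0.6,0,0,0,0.8, 0,0,0,0,0,0,0.8, 0,0,0,0,0,0,0.8]'
python3 - <<'E'
from h import *
a=snapshot("scene"); cv2.imwrite("pics/v1.png",a["img"][:,:,::-1])
k=cv2.imread("pics/k1.png"); crop(a,275,180,100,75,"v2.png",8); v=cv2.imread("pics/v2.png")
cv2.imwrite("pics/v3.png",cv2.resize(np.hstack([k,v]),(800,300),interpolation=cv2.INTER_AREA))
E
```

```text
time_s: 20.82
position: [0.5338, 0.1491, 0.2457]
eef_rot: [[-0.996, -0.093, 0.0], [-0.093, 0.996, -0.001], [-0.0, -0.001, -1.0]]
wrist_force: [-0.2, -0.6, -0.2]
gripper_width: 0.8
```

View pics/v1.png

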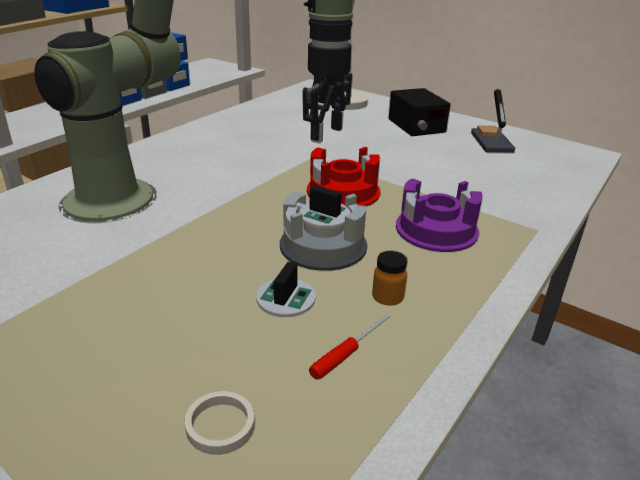

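View pics/v3.png

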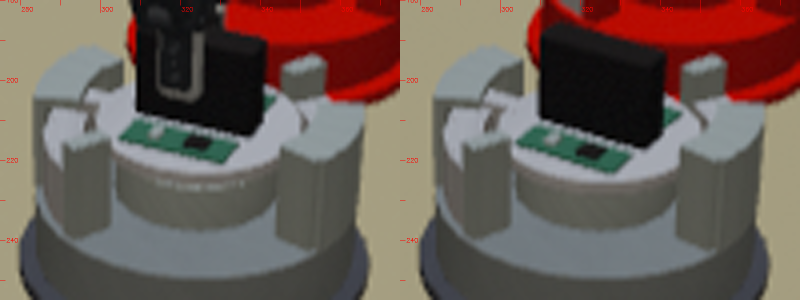

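The bystanders are where they were (plain holder (286,295), jar (390,280), driver (335,357), tape (220,420)). The sliver of ring top visible under the disc in the on-ledge picture is gone, so the disc now sits right down near the ring. I hand in.

```bash
python3 -c "
from bench import close_job
print(close_job())"
```

```text
the job is handed in; nothing more can be done
None
```

The lugged holder is hung on the grey stand, twisted clockwise under the hooks, released and handed in at about 21 s. My last checks indicate both lugs are fully down in the notches; `close_job()` gave no verdict.

**What happened**
- I gripped the holder by its bar and lowered it into the mouths at about 52.7° yaw. Ledge contact came at exactly the expected height.
- The first twist stopped about 3 mm down, because joint 6 reached its limit and the arm tilted slightly.
- I released, half-turned the tool, and regrasped. I then measured the notch directly in the wrist picture (centre at 6.75°) and finished the twist.

**Last checks**
- **Height:** it reached a hard stop at 24 N, with the holder's underside at about 0.0515 m against 0.052 m expected. The pictures show a drop of about 6 mm.
- **Yaw:** the holder is at about 5.3°, with the notch centre at about 6.75°, so it is well inside the tolerance.
- **Level:** the clean bar edges agree with level to about 0.01–0.02 rad. Two noisy edge fits were discarded, and the slope comparison was inconclusive.
- **Position:** the three cameras disagreed by up to 7 mm on the stand's absolute position. I therefore relied on relative views, wrist force and the notch edges, so I have no independent absolute check of the centring.
- **Surroundings:** the bystanders look unmoved, and the gripper is open and well clear above the holder.

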